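Unhook a pair of hanging hooks and bin them singly

TASK

Two steel hooks hang linked together from the bar of the little stand. Lift and twist the lower S-hook out of the beaked upper hook while the upper one stays hanging on the bar, then take the upper hook off the bar as well, and leave the two hooks lying in the two grey bins, one hook in each bin (either way round). Leave the other things on the bench where they are.

Things in the scene. Friction and masses are not known exactly. Their poses are not given: they have to be found in the camera images.
- bar_mid (a point): Point on the axis of the fixed stand's level bar, 30 mm from the bar's middle, about where the hooks hang. Bar 12 mm thick, 120 mm long, black 22 mm balls at its ends, axis 325 mm above the bench. Stand's axes: x back to its post (90 mm behind the bar; a 16 mm arm joins it to the bar's middle), y along the bar, z up. The hooks' fronts face -x.
- beak_hook_grip (a point): Place to grip the upper, beaked hook: middle of its upright front leg, 14 mm wide along y, 4 mm thick; the leg's free end is 16 mm above, the loop's bottom 22 mm below. All points on the hooks have their hook's axes: x back, z up while hanging. Flat steel 14 x 4 mm, 220 g, loose, 152 mm tall, all in one x-z plane. It can swing and slide on the bar.
- beak_hook_bar (a point): Point of the upper hook on the bar's axis while it hangs, 120 mm above and 26 mm behind its grip point. The hook goes over the bar, its free end behind it reaching 18 mm below the bar's axis: to leave the bar, lift it 28 mm or more, then move it forwards (-x).
- beak_hook_gap (a point): Middle of the gap in the upper hook's lower loop, about 14 mm clear, at the loop's upper front corner, between the front leg's free end and the tip of a beak that stands forwards from the shank and bends down. The tips are 17 mm apart, the beak's 6 mm higher and farther back. Inside, the loop is 40 mm (x) by 45 mm (z).
- beak_hook_mid (a point): Middle of the upper hook, 40 mm above and 26 mm behind its grip point. The loop's back shank is upright, 44 mm behind the grip point, up to 70 mm above it; from there the steel slopes forwards and up to the bar. Top 130 mm above the grip point.
- s_hook_grip (a point): Place to grip the lower S-hook: middle of the upright front leg of its foot, 14 mm wide along y, 4 mm thick; the leg's free end is 16 mm above, the foot's underside 30 mm below, the shank 52 mm behind. Quarter-twisted hook of 14 x 4 mm flat steel, 110 g, loose, 130 mm tall. Axes: x back, z up while hanging.
- s_hook_strap (a point): Middle of the S-hook's level top strap (14 mm along x, 4 mm thick), 40 mm behind and 98 mm above its grip point. It lies across the bottom of the upper hook's loop, legs at y = -16 (shank) and +16 mm (ends 26 mm down). Level it cannot pass the gap: lift it 20 mm, swing the foot some 45 degrees forwards (-x) so that its front edge rises, draw it up and out.
- s_hook_mid (a point): Middle of the S-hook, 35 mm above and 40 mm behind its grip point.
- bin_near_floor (a point): Middle of the inner floor (4 mm above the bench) of one of two equal grey sheet-metal bins fixed to the bench, one nearer the robot and one farther, which may be swapped. Outside 135 mm along x, 190 mm along y, 45 mm high, walls 4 mm; a small metal label plate on the -x side.
- bin_far_floor (a point): The same point of the other, equal grey bin.
- electrical_tape: Roll of black electrical tape, 68 mm across, 19 mm high, lying flat on the bench in front of the stand. Bystander, loose; to be left alone. Origin under its middle.
- tape_measure: Yellow tape measure, 68 x 84 x 37 mm. Bystander, loose; to be left alone. Origin under its middle.
- solder_spool: Grey solder spool, 52 mm across, 44 mm high, beyond the far bin. Bystander, loose; to be left alone. Origin under its middle.
Not all that is in view belongs to the job. Leave any pink or yellow look-alike of the part that bears beak_hook_grip alone.

How it is judged:
On the way:
1. the S-hook is clear of the upper hook, which still hangs on the bar (distance between s_hook_mid and beak_hook_mid above 0.15 m and distance between beak_hook_bar and bar_mid below 0.08 m and height (world z) of beak_hook_bar above 0.305 m), for 0.2 s.
At the end, for the whole second after the job is handed in: One hook lies in each bin: its middle within the bin's inner walls and less than 55 mm above the bin's floor; both hooks at rest (under 0.02 m/s) (((x of s_hook_mid in the frame of bin_near_floor between -0.064 and 0.064 m and y of s_hook_mid in the frame of bin_near_floor between -0.091 and 0.091 m and z of s_hook_mid in the frame of bin_near_floor below 0.055 m and x of beak_hook_mid in the frame of bin_far_floor between -0.064 and 0.064 m and y of beak_hook_mid in the frame of bin_far_floor between -0.091 and 0.091 m and z of beak_hook_mid in the frame of bin_far_floor below 0.055 m) or (x of s_hook_mid in the frame of bin_far_floor between -0.064 and 0.064 m and y of s_hook_mid in the frame of bin_far_floor between -0.091 and 0.091 m and z of s_hook_mid in the frame of bin_far_floor below 0.055 m and x of beak_hook_mid in the frame of bin_near_floor between -0.064 and 0.064 m and y of beak_hook_mid in the frame of bin_near_floor between -0.091 and 0.091 m and z of beak_hook_mid in the frame of bin_near_floor below 0.055 m)) and linear speed of each of s_hook, beak_hook below 0.02 m/s); the robot touches nothing.
It fails at once if the electrical tape is moved more than 30 mm (distance of electrical_tape from where it was at the start of the episode above 0.03 m).
It fails at once if the tape measure is moved more than 30 mm (distance of tape_measure from where it was at the start of the episode above 0.03 m).
It fails at once if the solder spool is moved more than 30 mm (distance of solder_spool from where it was at the start of the episode above 0.03 m).
It also fails if it takes over 69 s, if anything falls off the work surface, if the arm or the gripper's body presses on something with over 40 N, if the wrist force passes 120 N, or if a joint passes its speed limit or range.

ROBOT

A 7-joint arm with a two-finger parallel gripper is mounted at the origin on the work surface; the furniture and walls round the work are solid. World frame = base frame: x ahead of the robot, y to its left, z up, the work surface at z = 0. Lengths are in m, angles in rad, forces in N, time in s.
With the tool pointing down it reaches from about 0.4 to 0.9 m from the base axis. Payload 5.6 kg.
Tool frame: the origin (TCP) lies at the very end of the fingers, on their centre line; the grasp point (between the pads) lies 19 mm behind it; z points along the fingers, y is the line along which they close (so a half turn about z gives the same grasp; the last joint's range is limited). The gripper opens to 92 mm and grips with 3 to 60 N. Pads are 20 mm wide; open, the fingers measure 128 mm over their backs; the gripper's body (75 mm by 189 mm) begins 69 mm behind the grasp point.
Start: joints at [1.208, 0.468, -0.012, 1.603, 0.006, 1.071, -0.056], TCP at [0.204, -0.617, 0.215] pointing down, gripper open.
Joint ranges: [-2.53, 2.53], [-0.31, 2.02], [-1.57, 1.55], [0.28, 2.44], [-1.29, 4.43], [0.15, 1.84], [-2.92, 2.92]. Speed limits (rad/s): [2.57, 2.57, 3.14, 3.14, 3.14, 3.14, 3.14].

INTERFACE

Orientations are given as a rotation vector (axis times angle).
In Python, from bench import ctrl gives the robot as it stands.
- The arm moves only by the tool arm_command, never from a script. Its argument "deltas" is a list of rows, each an object of numbers: "tx", "ty", "tz": the shift along the world's x, y, z in mm; "ax", "ay", "az": the turn, a rotation vector about the world's x, y, z in rad; "gripper": the closure, from 0 (fully open) to 1 (shut). In form: [{"tx": .., "ty": .., "tz": .., "ax": .., "ay": .., "az": .., "gripper": ..}, ...]. A call has 1 to 5 rows; each row shifts and turns the commanded pose from where the row before left it; what a row does not reach is not made up. A row lasts 1/12 s, in which the tool goes at most 41.7 mm and 7.16 degrees, less where a joint would pass 70% of its speed; a pose out of reach is approached as far as the arm can. A call is refused whole if a number of a shift passes 41.7 or a number of a turn 0.125, either way. A call with a gripper value outside its range is refused whole. The fingers move at their own pace and stop on an object; the grip force is fixed at half the most. Time passes only in rows, so rows that do not move let the fingers close. It gives the time, the measured TCP pose, the force, the opening and the grip force at its end, in the units of the state.
- ctrl.get_obs(): the state, without advancing time (a new reading comes with each control period).
- ctrl.read_camera(name): name is "scene" or "top"; returns (picture, depth): 480x640x3 uint8, red, green, blue; 480x640 float32, m along the optical axis (not along the pixel's ray), 0 where there is no reading.
- ctrl.calibration(name): a dict with "mtx" (3x3 intrinsics, pixels), "world_from_camera" (4x4, takes a point from camera to world coordinates). Camera axes: x right, y down, z forward; pixel columns grow to the right and rows downward; lengths in m; the calibration is good to about 2 mm. A picture is of the moment at which its call begins. calibration takes no time and is no camera call.
- ctrl.finish_job(): hands the job in; it is judged then, once.
The state is a dict: "t": time; "q": joint angles; "dq": joint speeds; "joint_torque": joint torques, N m; "tool_pos": TCP position; "orientation": TCP orientation; "wrist_force": force on the tool from outside, world axes, zero at the start; "ft_torque": the same for the moment, N m; "finger_gap": opening from 0.0 (shut) to 1.0 (fully open); "finger_force": force on a finger pad.
Only numpy, scipy, OpenCV 4.12 (cv2) and the standard library are available. Lean on these libraries where they do the work, as an engineer would, in place of code of your own. Each camera call takes 0.05 s, during which the arm holds its last target. There are 200 camera calls.

## Working session

There is one attempt and no reset: what is moved stays moved. The work goes in short steps, Python scripts to look and compute and a tool call to move; the robot and the scene stay as the last step left them, time stands still between calls to the robot, and variables do not carry over. Pictures are saved under pics/ and viewed, at most 10 in all, crops included, and the job is handed in when it is done.

Besides the shell and the picture viewer there is one more tool, called after "Emit:" in YAML: its name, and indented under it one key for each argument. arm_command: Moves the arm, as the interface text tells. Its arguments: {"type":"object","properties":{"deltas":{"type":"array"}},"required":["deltas"]}

```bash
mkdir -p pics; cat > h.py <<'E'
import numpy as np, cv2
from bench import ctrl
def grab(name):
    im,d=ctrl.read_camera(name); c=ctrl.calibration(name)
    K=np.array(c["mtx"]);T=np.array(c["world_from_camera"])
    v,u=np.mgrid[:480,:640]
    P=np.stack([(u-K[0,2])/K[0,0]*d,(v-K[1,2])/K[1,1]*d,d],-1)@T[:3,:3].T+T[:3,3]
    P[d==0]=np.nan
    return im,P
def save(n,im): cv2.imwrite(f"pics/{n}.png",im[...,::-1])
E
python3 - <<'E'
from h import *
a,P=grab("scene");b,Q=grab("top");save("s0",a);save("t0",b);np.savez("d0.npz",P=P,Q=Q,a=a,b=b)
for n in("scene","top"):print(np.round(ctrl.calibration(n)["world_from_camera"],2))
o=ctrl.get_obs();print(o)
E
```

```text
[[-0.05  0.4  -0.92  1.58]
 [ 1.    0.01 -0.05  0.08]
 [-0.01 -0.92 -0.4   0.67]
 [ 0.    0.    0.    1.  ]]
[[-0.18 -0.78  0.6  -0.31]
 [-0.98  0.15 -0.1   0.16]
 [-0.02 -0.61 -0.79  1.28]
 [ 0.    0.    0.    1.  ]]
{'t': 0.1, 'q': array([ 1.20798376,  0.46828525, -0.01162127,  1.60352815,  0.0060175 ,
        1.07139517, -0.05631525]), 'dq': array([ 0.00065231, -0.00165947, -0.00034151, -0.00278814, -0.00036539,
        0.0010525 , -0.00054099]), 'joint_torque': array([ 1.15448362e-03, -5.21652639e+01, -1.22054882e-02, -2.44369018e+01,
       -5.67372353e-02,  1.40835173e-02,  9.05113620e-05]), 'tool_pos': array([ 0.20412976, -0.61656303,  0.21373951]), 'orientation': array([-3.10000879e+00, -4.99892432e-01,  5.82777281e-04]), 'wrist_force': array([0.34569853, 0.77687445, 0.40123867]), 'ft_torque': array([ 0.01727329, -0.05556823,  0.03037147]), 'finger_force': 0.0, 'finger_gap': 1.0039306789161817}
```

View pics/s0.png

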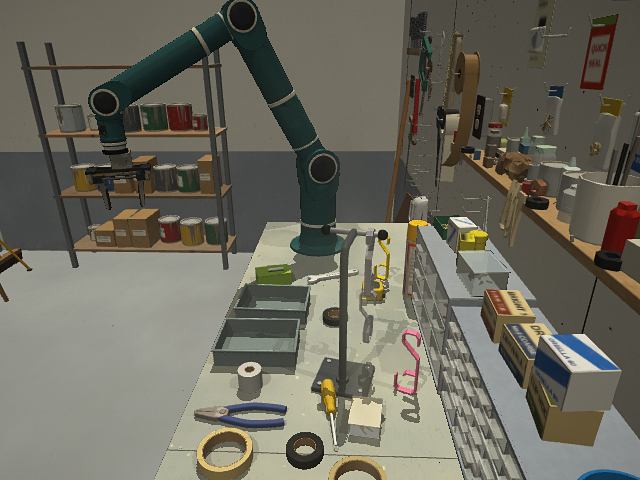

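View pics/t0.png

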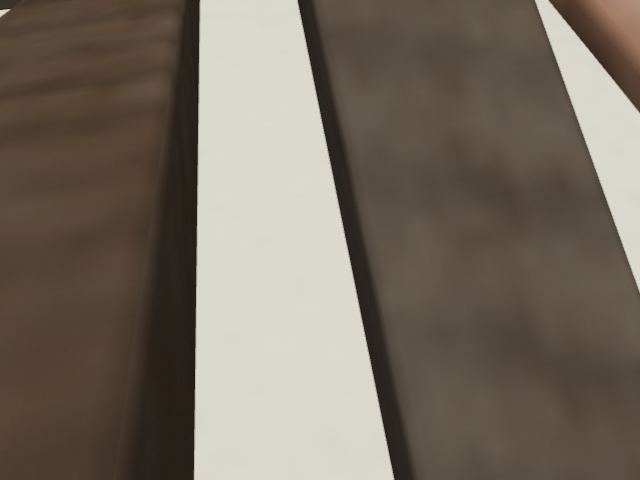

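The scene view shows the stand's post at (347,310), with the bar from (327,231) to (383,235). Grey steel hooks hang at about (368,235–340). The yellow look-alike is at about (378,280) and the pink one at (408,365). The bins are at (258,342) and (273,302), and the spool is at (250,377). The top camera seems to be blocked by something close to it.

```bash
python3 - <<'E'
from h import *
z=np.load("d0.npz");P,Q,a,b=z["P"],z["Q"],z["a"],z["b"]
c=a[215:395,290:430];save("c0",cv2.resize(c,None,fx=4.2,fy=3.3*1.0 if 0 else 3.3,interpolation=cv2.INTER_CUBIC))
print("top depth z", np.round(Q[::120,::160].reshape(-1,3),2).tolist())
for n,(u,v) in dict(ballL=(327,231),ballR=(383,235),h1=(368,250),h2=(369,270),h3=(367,290),h4=(367,320),h5=(367,332),post=(345,320),base=(330,385),spool=(250,366),tape=(332,316),yl=(378,290),pk=(410,380)).items():
    print(n,np.round(np.nanmedian(P[v-1:v+2,u-1:u+2].reshape(-1,3),0),3))
E
```

```text
top depth z [[-0.04, 0.26, 1.14], [-0.2, 0.18, 1.22], [-0.22, 0.15, 1.23], [-0.23, 0.12, 1.23], [-0.26, 0.19, 1.24], [-0.26, 0.17, 1.24], [-0.04, 0.12, 1.04], [-0.25, 0.13, 1.22], [nan, nan, nan], [nan, nan, nan], [-0.13, 0.13, 1.04], [-0.27, 0.13, 1.21], [nan, nan, nan], [nan, nan, nan], [-0.2, 0.14, 1.04], [-0.28, 0.14, 1.21]]
ballL [0.693 0.054 0.325]
ballR [0.721 0.169 0.328]
h1 [0.71 0.14 0.29]
h2 [0.726 0.143 0.25 ]
h3 [0.725 0.14  0.203]
h4 [0.714 0.143 0.121]
h5 [0.722 0.144 0.095]
post [0.791 0.093 0.169]
base [0.821 0.063 0.029]
spool [ 0.785 -0.112  0.044]
tape [0.506 0.061 0.003]
yl [0.417 0.193 0.035]
pk [0.765 0.24  0.   ]
```

View pics/c0.png

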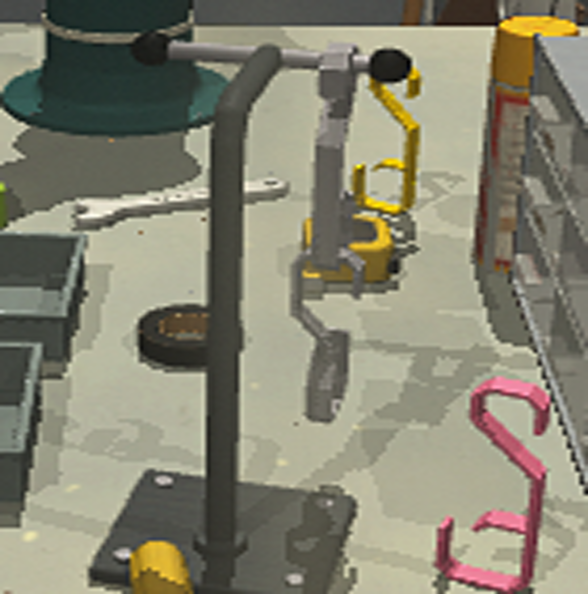

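Candidates for the "upper hook": the grey hook on the bar at (368,235–290), the yellow hook at (378,262), and the pink hook at (408,365). I choose the grey one. The close crop confirms it is on the bar with the grey S-hook linked below it. Next I measure the bins, the hooks and the arm links.

```bash
python3 - <<'E'
from h import *
z=np.load("d0.npz");P,a=z["P"],z["a"]
for n,(u,v) in dict(shoulder=(320,168),elbow=(240,14),wrist=(105,102),grip=(118,172),base=(318,235)).items(): print(n,np.round(P[v,u],3))
o=np.array([.697,.1115,.325]);X=np.array([.97,-.237,0]);Y=np.array([.237,.97,0])
sel=np.zeros(a.shape[:2],bool);sel[225:350,350:392]=1
D=P-o;s=np.stack([D@X,D@Y,D[...,2]],-1)
m=sel&(abs(s[...,0])<.085)&(s[...,2]>-.32)&(s[...,1]>.005)&(s[...,1]<.055)
for v in range(226,346,4):
    w=np.where(m[v])[0]
    if len(w): print(v,w.min(),w.max(),"z",np.round(np.median(s[v,w,2]),3),"x",np.round([s[v,w,0].min(),np.median(s[v,w,0]),s[v,w,0].max()],3),"y",np.round([s[v,w,1].min(),s[v,w,1].max()],3))
# bins: rim points z .04-.05
B=(P[...,2]>.038)&(P[...,2]<.05)&(P[...,1]<0)&(P[...,1]>-.4);B[:, 320:]=0;B[:280]=0
n,l=cv2.connectedComponents(B.astype(np.uint8))
for i in range(1,n):
    q=P[l==i]
    if len(q)>40: print("comp",len(q),np.round(cv2.minAreaRect((q[:,:2]*1000).astype(np.float32)),1) if 0 else cv2.minAreaRect((q[:,:2]*1000).astype(np.float32)))
E
```

```text
shoulder [0.076 0.012 0.312]
elbow [ 0.112 -0.216  0.775]
wrist [ 0.249 -0.598  0.545]
grip [ 0.222 -0.613  0.334]
base [0.067 0.002 0.065]
230 357 380 z 0.007 x [-0.017  0.001  0.009] y [0.006 0.053]
234 355 380 z 0.002 x [0.002 0.008 0.021] y [0.006 0.055]
238 353 379 z -0.003 x [-0.015  0.017  0.04 ] y [0.006 0.053]
242 351 374 z -0.011 x [-0.008  0.019  0.06 ] y [0.006 0.041]
246 367 373 z -0.028 x [-0.002 -0.001  0.001] y [0.028 0.04 ]
250 366 372 z -0.035 x [0.004 0.006 0.007] y [0.027 0.039]
254 366 372 z -0.041 x [0.012 0.012 0.015] y [0.028 0.041]
258 365 371 z -0.047 x [0.016 0.019 0.021] y [0.028 0.04 ]
262 365 371 z -0.056 x [0.019 0.021 0.022] y [0.028 0.04 ]
266 365 371 z -0.065 x [0.018 0.02  0.022] y [0.029 0.041]
270 365 370 z -0.075 x [0.017 0.019 0.021] y [0.029 0.039]
274 365 373 z -0.084 x [-0.025  0.02   0.023] y [0.029 0.04 ]
278 364 373 z -0.093 x [-0.024  0.02   0.022] y [0.027 0.04 ]
282 364 373 z -0.103 x [-0.022  0.021  0.023] y [0.027 0.04 ]
286 364 373 z -0.112 x [-0.024  0.021  0.023] y [0.028 0.041]
290 363 372 z -0.123 x [-0.002  0.019  0.021] y [0.02
[... 434 characters left out ...]
]
322 364 372 z -0.213 x [-0.035  0.003  0.01 ] y [0.027 0.04 ]
326 364 372 z -0.221 x [-0.035  0.007  0.011] y [0.029 0.04 ]
330 363 372 z -0.228 x [-0.034  0.012  0.018] y [0.028 0.041]
334 363 371 z -0.237 x [-0.02   0.015  0.017] y [0.028 0.041]
338 363 370 z -0.247 x [-0.007  0.017  0.021] y [0.029 0.041]
342 364 368 z -0.261 x [0.008 0.012 0.014] y [0.03 0.04]
comp 566 ((480.3995666503906, -103.5738296508789), (196.1157684326172, 146.23822021484375), 88.11751556396484)
comp 788 ((663.23046875, -116.17132568359375), (148.1029052734375, 195.92962646484375), 0.41042640805244446)
comp 331 ((796.3536987304688, -112.49574279785156), (52.22688293457031, 51.25251007080078), 47.442230224609375)
```

The hooks hang square to the stand. The S grip is at about (0.668, 0.154, 0.091) and the upper grip at about (0.680, 0.151, 0.205). The near bin is centred at (0.480, −0.104) and the far bin at (0.663, −0.116). I'll move towards the staging area and calibrate a kinematic model from the motion.

Emit:
arm_command:
  deltas:
    - {"tx":30,"ty":32,"tz":13,"az":0.1}
    - {"tx":30,"ty":32,"tz":13,"az":0.1}
    - {"tx":30,"ty":32,"tz":13,"az":0.1}
    - {"tx":30,"ty":32,"tz":13,"az":0.1}
    - {"tx":30,"ty":32,"tz":13,"az":0.1}

```text
schema error: expected keys tx, ty, tz, ax, ay, az, gripper
```

```bash
cat >> h.py <<'E'
import json
def log():
    o=ctrl.get_obs()
    with open("log.jsonl","a") as f: f.write(json.dumps([list(map(float,o[k])) for k in("q","tool_pos","orientation")])+"\n")
    print(round(o["t"],2),"q",np.round(o["q"],2),"p",np.round(o["tool_pos"],3),"r",np.round(o["orientation"],3),"F",np.round(o["wrist_force"],1),"gap",round(o["finger_gap"],2),round(float(o["finger_force"]),1))
E
python3 -c "
from h import *
log()"
```

```text
0.1 q [ 1.21  0.47 -0.01  1.6   0.01  1.07 -0.06] p [ 0.204 -0.617  0.214] r [-3.1e+00 -5.0e-01  1.0e-03] F [0.3 0.8 0.4] gap 1.0 0.0
```

Emit:
arm_command:
  deltas:
    - {"tx":30,"ty":32,"tz":13,"az":0.1}
    - {"tx":30,"ty":32,"tz":13,"az":0.1}
    - {"tx":30,"ty":32,"tz":13,"az":0.1}
    - {"tx":30,"ty":32,"tz":13,"az":0.1}
    - {"tx":20,"ty":25,"tz":0,"az":0.1,"ax":0.1}

```text
schema error: expected keys tx, ty, tz, ax, ay, az, gripper
```

```bash
python3 -c "
from h import *
log()"
```

```text
0.1 q [ 1.21  0.47 -0.01  1.6   0.01  1.07 -0.06] p [ 0.204 -0.617  0.214] r [-3.1e+00 -5.0e-01  1.0e-03] F [0.3 0.8 0.4] gap 1.0 0.0
```

Emit:
arm_command:
  deltas:
    - {"ty":30,"az":0.12,"ax":0.1}
    - {"ty":30,"az":0.12,"ax":0.1}
    - {"ty":30,"az":0.1,"ax":0.1}
    - {"ty":30,"ax":0.1}
    - {"ty":30,"ax":0.1}

```text
schema error: expected keys tx, ty, tz, ax, ay, az, gripper
```

```bash
python3 -c "
from h import *
log()"
```

```text
0.1 q [ 1.21  0.47 -0.01  1.6   0.01  1.07 -0.06] p [ 0.204 -0.617  0.214] r [-3.1e+00 -5.0e-01  1.0e-03] F [0.3 0.8 0.4] gap 1.0 0.0
```

Emit:
arm_command:
  deltas:
    - {"tx":30,"ty":32,"tz":13,"ax":0,"ay":0,"az":0.1,"gripper":0}
    - {"tx":30,"ty":32,"tz":13,"ax":0,"ay":0,"az":0.1,"gripper":0}
    - {"tx":30,"ty":32,"tz":13,"ax":0,"ay":0,"az":0.1,"gripper":0}
    - {"tx":30,"ty":32,"tz":13,"ax":0,"ay":0,"az":0.1,"gripper":0}
    - {"tx":30,"ty":32,"tz":13,"ax":0,"ay":0,"az":0.1,"gripper":0}

```text
t: 0.52
tool_pos: [0.3417, -0.4696, 0.274]
orientation: [-2.878, -1.258, 0.001]
wrist_force: [0.5, -0.9, 0.8]
finger_gap: 0.997
finger_force: 0.0
```

```bash
python3 -c "
from h import *
log()"
```

```text
0.52 q [ 1.03  0.31 -0.18  1.7   0.06  1.14  0.08] p [ 0.342 -0.47   0.274] r [-2.878e+00 -1.258e+00  1.000e-03] F [ 0.5 -0.9  0.8] gap 1.0 0.0
```

Emit:
arm_command:
  deltas:
    - {"tx":30,"ty":32,"tz":13,"ax":0,"ay":0,"az":0.1,"gripper":0}
    - {"tx":30,"ty":32,"tz":13,"ax":0,"ay":0,"az":0.1,"gripper":0}
    - {"tx":30,"ty":32,"tz":13,"ax":0,"ay":0,"az":0.1,"gripper":0}
    - {"tx":30,"ty":32,"tz":13,"ax":0,"ay":0,"az":0.1,"gripper":0}
    - {"tx":10,"ty":32,"tz":0,"ax":0.1,"ay":0,"az":0.1,"gripper":0}

```text
t: 0.93
tool_pos: [0.4651, -0.3169, 0.3242]
orientation: [-2.425, -1.886, -0.083]
wrist_force: [0.7, 0.1, -0.0]
finger_gap: 0.998
finger_force: 0.0
```

```bash
python3 -c "
from h import *
log()"
```

```text
0.93 q [ 0.87  0.29 -0.36  1.63  0.03  1.28  0.27] p [ 0.465 -0.317  0.324] r [-2.425 -1.886 -0.083] F [ 0.7  0.1 -0. ] gap 1.0 0.0
```

Emit:
arm_command:
  deltas:
    - {"tx":0,"ty":30,"tz":0,"ax":0.1,"ay":0,"az":0.05,"gripper":0}
    - {"tx":0,"ty":30,"tz":0,"ax":0.1,"ay":0,"az":0.05,"gripper":0}
    - {"tx":0,"ty":30,"tz":0,"ax":0.1,"ay":0,"az":0.05,"gripper":0}
    - {"tx":0,"ty":30,"tz":0,"ax":0.1,"ay":0,"az":0.05,"gripper":0}
    - {"tx":0,"ty":30,"tz":0,"ax":0.1,"ay":0,"az":0.05,"gripper":0}

```text
t: 1.35
tool_pos: [0.4601, -0.172, 0.3215]
orientation: [-1.858, -1.855, -0.47]
wrist_force: [1.1, 0.2, -0.2]
finger_gap: 1.003
finger_force: 0.0
```

```bash
python3 -c "
from h import *
log()"; sort -u log.jsonl -o log.jsonl; wc -l log.jsonl
```

```text
1.35 q [ 0.94  0.39 -0.48  1.64 -0.3   1.51  0.53] p [ 0.46  -0.172  0.322] r [-1.858 -1.855 -0.47 ] F [ 1.1  0.2 -0.2] gap 1.0 0.0
4 log.jsonl
```

```bash
cat > fit.py <<'E'
from h import *
from scipy.spatial.transform import Rotation as R
from scipy.optimize import least_squares
import itertools
L=[json.loads(l) for l in open("log.jsonl")]
def fk(q,p,s):
    h,l1,l2,l3,b0,b7,ox,oy=p
    z=np.array([0,0,1.])
    A=R.from_euler('z',b0+s[0]*q[0])*R.from_euler('y',q[1]);x=np.array([ox,oy,h])+A.apply(z*l1)
    A=A*R.from_euler('z',s[1]*q[2])*R.from_euler('y',q[3]);x=x+A.apply(z*l2)
    A=A*R.from_euler('z',s[2]*q[4])*R.from_euler('y',q[5]);x=x+A.apply(z*l3)
    return x,A*R.from_euler('z',b7+s[3]*q[6])
def res(p,s):
    r=[]
    for q,t,o in L:
        x,A=fk(q,p,s);r+=list(x-t)+list(.3*(A.inv()*R.from_rotvec(o)).as_rotvec())
    return r
if __name__=="__main__":
  out=[]
  for s in itertools.product([1,-1],repeat=4):
    for b7 in(0,1.57,3.14,-1.57):
      f=least_squares(res,[.32,.48,.494,.3,-1.25-s[0]*1.208,b7,0,0],args=(s,));out.append((f.cost,s,f.x))
  out.sort(key=lambda t:t[0])
  for c,s,x in out[:3]:print(c,s,np.round(x,4))
  json.dump([list(out[0][1]),list(out[0][2])],open("kin.json","w"))
E
python3 fit.py
```

```text
4.882201436238739e-06 (-1, -1, -1, -1) [ 0.339   0.4782  0.4799  0.3203 -0.0091  1.5621 -0.0214 -0.0217]
4.882201436240534e-06 (-1, -1, -1, -1) [ 0.339   0.4782  0.4799  0.3203 -0.0091  1.5621 -0.0214 -0.0217]
4.88220143627445e-06 (-1, -1, -1, -1) [ 0.339   0.4782  0.4799  0.3203 -0.0091  1.5621 -0.0214 -0.0217]
```

```bash
cat > plan.py <<'E'
from fit import *
s,p=json.load(open("kin.json"))
LO=np.array([-2.53,-.31,-1.57,.28,-1.29,.15,-2.92])+.03;HI=np.array([2.53,2.02,1.55,2.44,4.43,1.84,2.92])-.03
X=np.array([.97,-.237,0]);X/=np.linalg.norm(X);Z=np.array([0,0,1.]);Y=np.cross(Z,X)
O=np.array([.697,.1115,.325])
def st(x,y,z): return O+x*X+y*Y+z*Z          # stand frame -> world
def ori(pitch,sgn=1,yaw=0):                     # pitch below level, y of tool = sgn*Y
    B=R.from_euler('z',yaw); z=B.apply(np.cos(pitch)*X-np.sin(pitch)*Z); y=B.apply(sgn*Y)
    return R.from_matrix(np.stack([np.cross(y,z),y,z],1))
def ik(q0,x,A,reg=.02):
    f=lambda q:np.r_[(fk(q,p,s)[0]-x)*10,3*(A.inv()*fk(q,p,s)[1]).as_rotvec(),reg*(q-q0)]
    r=least_squares(f,np.clip(q0,LO+1e-4,HI-1e-4),bounds=(LO,HI));e=f(r.x)
    return r.x,np.linalg.norm(e[:3])*100,np.degrees(np.linalg.norm(e[3:6])/3)
def cur(): o=ctrl.get_obs();return o["q"],o["tool_pos"],R.from_rotvec(o["orientation"])
def seg(q,x0,A0,x1,A1,show=True,turn=None):
    rv=(A1*A0.inv()).as_rotvec() if turn is None else np.array(turn)
    n=int(np.ceil(max(np.abs(rv).max()/.115,np.linalg.norm(rv)/.12,np.linalg.norm(x1-x0)/.038,1)));w=[0,0]
    for i in range(1,n+1):
        q,a,b=ik(q,x0+(x1-x0)*i/n,R.from_rotvec(rv*i/n)*A0);w=[max(w[0],a),max(w[1],b)]
    if show:print(n,"rows t",np.round((x1-x0)*1e3/n,1),"a",np.round(rv/n,3),"err mm %.1f deg %.1f"%tuple(w),"q",np.round(q,2))
    return q
E
python3 - <<'E'
from plan import *
q,x,A=cur();print("tool z",np.round(A.as_matrix()[:,2],2),"y",np.round(A.as_matrix()[:,1],2))
g=st(-.038,.0345,-.234)
for sgn in(1,-1):
    print("sgn",sgn);T=ori(np.radians(20),sgn);z=T.as_matrix()[:,2]
    pre=g-.10*z
    q1=seg(q,x,A,pre,T)
    rv=(T*A.inv()).as_rotvec();n=np.linalg.norm(rv)
    q1=seg(q,x,A,pre,T,turn=rv*(1-2*np.pi/n))
    q2=seg(q1,pre,T,g+.019*z,T)
    # direct IK from random seeds for grasp
    rng=np.random.default_rng(0)
    S=[ik(rng.uniform(LO,HI),pre,T,.001) for _ in range(25)]
    for k in [k for k in S if k[1]<1 and k[2]<1][:6]:print("  sol",np.round(k[0],2))
E
```

```text
tool z [-0.09  0.55 -0.83] y [ 1.    0.02 -0.09]
sgn 1
19 rows t [  6.2  18.3 -10.3] a [-0.077 -0.066  0.052] err mm 0.0 deg 0.0 q [-0.33  0.76 -0.43  2.23  2.19  1.34 -1.23]
35 rows t [ 3.3 10.  -5.6] a [ 0.079  0.068 -0.054] err mm 145.7 deg 53.5 q [ 1.68  1.99 -1.01  2.21 -1.26  0.18 -1.37]
4 rows t [ 27.2  -6.6 -10.2] a [0. 0. 0.] err mm 133.7 deg 54.1 q [ 1.32  1.99 -1.2   1.88 -1.26  0.18 -1.55]
  sol [ 0.24  1.23 -1.09  2.23  2.52  1.81 -0.77]
  sol [-1.81  1.5   1.25  2.23  3.31  0.2   2.89]
  sol [-0.27  0.78 -0.5   2.23  2.2   1.38 -1.2 ]
  sol [-1.22  0.79  0.53  2.23  2.05  0.81 -1.59]
  sol [-0.58  0.71 -0.16  2.23  2.13  1.19 -1.33]
  sol [ 0.24  1.23 -1.09  2.23  2.52  1.81 -0.77]
sgn -1
17 rows t [  6.9  20.5 -11.5] a [ 0.023 -0.037 -0.105] err mm 55.0 deg 20.9 q [-1.88  1.61  1.33  2.13 -1.26  0.18 -2.03]
37 rows t [ 3.2  9.4 -5.3] a [-0.023  0.038  0.108] err mm 7.1 deg 2.1 q [-1.39  0.88  0.71  2.23  2.05  0.68  1.45]
4 rows t [ 27.2  -6.6 -10.2] a [0. 0. 0.] err mm 0.0 deg 0.0 q [-1.14  1.02  0.69  2.04  2.26  0.64  1.33]
  sol [-1.09  0.75  0.38  2.23  2.06  0.9   1.61]
  sol [-1.88  1.78  1.39  2.23  4.07  0.36 -1.19]
  sol [-0.31  0.77 -0.45  2.23  2.19  1.35  1.92]
  sol [-0.06  0.9  -0.74  2.23  2.28  1.53  2.06]
  sol [-0.06  0.9  -0.74  2.23  2.28  1.53  2.06]
  sol [-1.9   1.9   1.45  2.23  4.16  0.46 -1.35]
```

```bash
cat >> plan.py <<'E'
U=np.array([-.026,.0345,-.120])
def spose(px,pz,th,a0=20,sgn=1,off=(-40,-98),dd=.019):  # strap at (px,pz) mm rel. upper grip, tilt th deg -> TCP pose
    t=np.radians(th);c,s_=np.cos(t),np.sin(t)
    gx=px+off[0]*c+off[1]*s_; gz=pz-off[0]*s_+off[1]*c
    T=ori(np.radians(a0+th),sgn);return st(U[0]+gx/1e3,U[1],U[2]+gz/1e3)+dd*T.as_matrix()[:,2],T
def binpose(c,dirsgn,along,h,sgn=1,pitch=90):
    az=np.arctan2(X[1],X[0]);yaw=dirsgn*np.pi/2-az
    T=ori(np.radians(pitch),sgn,yaw); g=np.array([c[0],c[1]-dirsgn*along,h]); return g+.019*T.as_matrix()[:,2],T
def chain(q,x,A,W):
    for x1,T1 in W: q=seg(q,x,A,x1,T1);x,A=x1,T1
    return q,x,A
NB=np.array([.480,-.104]);FB=np.array([.663,-.116])
E
python3 - <<'E'
from plan import *
q,x,A=cur()
x0,T0=spose(27.5,-16,0);pre=(x0-.12*T0.as_matrix()[:,2],T0)
print("pre..S out");q,x,A=chain(q,x,A,[pre,(x0,T0),spose(22,4,0),spose(13,6,50),spose(-6,57,50),spose(-110,57,50)])
mid=(np.array([.46,.0,.25]),ori(np.radians(70)))
for d in(1,-1):
    print("dir",d);b=binpose(NB,d,.035,.066);chain(q,x,A,[mid,(b[0]+[0,0,.12],b[1]),b])
E
```

```text
pre..S out
19 rows t [  6.1  18.4 -10.3] a [-0.077 -0.066  0.052] err mm 0.0 deg 0.0 q [-0.33  0.76 -0.43  2.23  2.18  1.34 -1.23]
4 rows t [ 27.4  -6.7 -10.3] a [0. 0. 0.] err mm 0.0 deg 0.0 q [-0.24  0.88 -0.33  2.04  2.35  1.21 -1.2 ]
1 rows t [-5.3  1.3 20. ] a [0. 0. 0.] err mm 0.0 deg 0.0 q [-0.24  0.83 -0.35  2.06  2.32  1.2  -1.18]
8 rows t [-9.9  2.4  7. ] a [ 0.026  0.106 -0.   ] err mm 0.0 deg 0.0 q [ 0.24  0.56 -0.82  1.86  0.92  0.81  0.24]
2 rows t [-9.2  2.3 25.5] a [0. 0. 0.] err mm 0.0 deg 0.0 q [ 0.29  0.47 -0.9   1.86  0.82  0.87  0.31]
3 rows t [-33.7   8.2   0. ] a [0. 0. 0.] err mm 0.0 deg 0.0 q [ 0.29  0.31 -0.98  2.05  0.74  0.82  0.21]
dir 1
6 rows t [ -3.6 -33.3   6.4] a [0. 0. 0.] err mm 0.0 deg 0.0 q [ 0.73 -0.07 -0.84  2.2   0.11  0.66  1.14]
16 rows t [ 1.2 -8.7 -5.2] a [-0.015  0.02   0.112] err mm 0.0 deg 0.0 q [ 1.08  0.53 -1.06  1.95  0.56  0.99  2.89]
4 rows t [  0.   0. -30.] a [0. 0. 0.] err mm 0.0 deg 0.0 q [ 0.92  0.7  -0.87  2.    0.76  0.79  2.74]
dir -1
6 rows t [ -3.6 -33.3   6.4] a [0. 0. 0.] err mm 0.0 deg 0.0 q [ 0.73 -0.07 -0.84  2.2   0.11  0.66  1.14]
12 rows t [ 1.7 -5.7 -6.9] a [ 0.025  0.019 -0.11 ] err mm 0.0 deg 0.0 q [ 0.62  0.35 -0.62  1.98  0.26  0.89 -0.14]
4 rows t [  0.   0. -30.] a [0. 0. 0.] err mm 0.0 deg 0.0 q [ 0.51  0.55 -0.5   2.03  0.42  0.66 -0.27]
```

Emit:
arm_command:
  deltas:
    - {"tx":6,"ty":18,"tz":-10,"ax":-0.077,"ay":-0.066,"az":0.052,"gripper":0}
    - {"tx":6,"ty":18,"tz":-10,"ax":-0.077,"ay":-0.066,"az":0.052,"gripper":0}
    - {"tx":6,"ty":18,"tz":-10,"ax":-0.077,"ay":-0.066,"az":0.052,"gripper":0}
    - {"tx":6,"ty":18,"tz":-10,"ax":-0.077,"ay":-0.066,"az":0.052,"gripper":0}
    - {"tx":6,"ty":18,"tz":-10,"ax":-0.077,"ay":-0.066,"az":0.052,"gripper":0}

```text
t: 1.77
tool_pos: [0.4906, -0.0819, 0.2709]
orientation: [-1.815, -2.527, -0.36]
wrist_force: [0.1, 1.0, 0.2]
finger_gap: 1.002
finger_force: 0.0
```

Emit:
arm_command:
  deltas:
    - {"tx":6,"ty":18,"tz":-10,"ax":-0.077,"ay":-0.066,"az":0.052,"gripper":0}
    - {"tx":6,"ty":18,"tz":-10,"ax":-0.077,"ay":-0.066,"az":0.052,"gripper":0}
    - {"tx":6,"ty":18,"tz":-10,"ax":-0.077,"ay":-0.066,"az":0.052,"gripper":0}
    - {"tx":6,"ty":18,"tz":-10,"ax":-0.077,"ay":-0.066,"az":0.052,"gripper":0}
    - {"tx":6,"ty":18,"tz":-10,"ax":-0.077,"ay":-0.066,"az":0.052,"gripper":0}

```text
t: 2.18
tool_pos: [0.5176, 0.0033, 0.2232]
orientation: [1.234, 2.419, 0.147]
wrist_force: [-0.4, -1.1, -0.3]
finger_gap: 0.998
finger_force: 0.0
```

```bash
python3 - <<'E'
from plan import *
log();q,x,A=cur()
x0,T0=spose(27.5,-16,0);pre=(x0-.12*T0.as_matrix()[:,2],T0)
chain(q,x,A,[pre,(x0,T0)])
E
```

```text
2.18 q [ 0.47  0.09 -0.67  2.2   0.46  0.52  0.08] p [0.518 0.003 0.223] r [1.234 2.419 0.147] F [-0.4 -1.1 -0.3] gap 1.0 0.0
9 rows t [  6.4  19.3 -10.9] a [-0.078 -0.067  0.054] err mm 0.0 deg 0.0 q [-0.32  0.77 -0.45  2.23  2.19  1.35 -1.23]
4 rows t [ 27.4  -6.7 -10.3] a [0. 0. 0.] err mm 0.0 deg 0.0 q [-0.23  0.88 -0.35  2.04  2.35  1.22 -1.19]
```

Tracking well. Continuing.

Emit:
arm_command:
  deltas:
    - {"tx":6,"ty":19,"tz":-11,"ax":-0.078,"ay":-0.067,"az":0.054,"gripper":0}
    - {"tx":6,"ty":19,"tz":-11,"ax":-0.078,"ay":-0.067,"az":0.054,"gripper":0}
    - {"tx":6,"ty":19,"tz":-11,"ax":-0.078,"ay":-0.067,"az":0.054,"gripper":0}
    - {"tx":6,"ty":19,"tz":-11,"ax":-0.078,"ay":-0.067,"az":0.054,"gripper":0}
    - {"tx":6,"ty":19,"tz":-11,"ax":-0.078,"ay":-0.067,"az":0.054,"gripper":0}

```text
t: 2.6
tool_pos: [0.5321, 0.0479, 0.1865]
orientation: [0.904, 2.284, -0.013]
wrist_force: [0.8, -0.1, 0.1]
finger_gap: 0.999
finger_force: 0.0
```

Emit:
arm_command:
  deltas:
    - {"tx":6,"ty":19,"tz":-11,"ax":-0.078,"ay":-0.067,"az":0.054,"gripper":0}
    - {"tx":6,"ty":19,"tz":-11,"ax":-0.078,"ay":-0.067,"az":0.054,"gripper":0}
    - {"tx":6,"ty":19,"tz":-11,"ax":-0.078,"ay":-0.067,"az":0.054,"gripper":0}
    - {"tx":6,"ty":19,"tz":-11,"ax":-0.078,"ay":-0.067,"az":0.054,"gripper":0}
    - {"tx":0,"ty":0,"tz":0,"ax":0,"ay":0,"az":0,"gripper":0}

```text
t: 3.02
tool_pos: [0.5504, 0.1248, 0.1322]
orientation: [0.47, 2.074, -0.146]
wrist_force: [-1.7, -0.3, -2.1]
finger_gap: 1.002
finger_force: 0.0
```

```bash
python3 - <<'E'
from plan import *
log();q,x,A=cur()
x0,T0=spose(27.5,-16,0);pre=(x0-.12*T0.as_matrix()[:,2],T0)
chain(q,x,A,[pre,(x0,T0)])
im,P=grab("scene");save("s1",cv2.resize(im[200:400,240:440],(700,600),interpolation=cv2.INTER_CUBIC))
E
```

```text
3.02 q [-0.24  0.58 -0.57  2.38  1.91  1.19 -1.27] p [0.55  0.125 0.132] r [ 0.47   2.074 -0.146] F [-1.7 -0.3 -2.1] gap 1.0 0.0
3 rows t [ 8.4 17.3 -2.2] a [-0.048 -0.056  0.05 ] err mm 0.0 deg 0.0 q [-0.33  0.76 -0.44  2.23  2.18  1.34 -1.23]
4 rows t [ 27.4  -6.7 -10.3] a [0. 0. 0.] err mm 0.0 deg 0.0 q [-0.24  0.88 -0.34  2.04  2.35  1.21 -1.2 ]
```

View pics/s1.png

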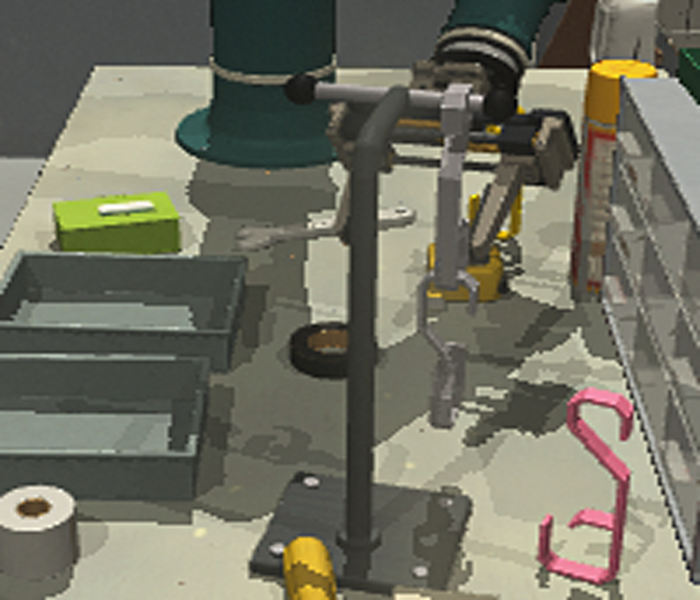

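The gripper is coming up in front of the hooks (crop 455,150). The S foot hangs undisturbed at crop (445,400), and the tape roll at (330,350) is untouched.

Emit:
arm_command:
  deltas:
    - {"tx":8,"ty":17,"tz":-2,"ax":-0.048,"ay":-0.056,"az":0.05,"gripper":0}
    - {"tx":8,"ty":17,"tz":-2,"ax":-0.048,"ay":-0.056,"az":0.05,"gripper":0}
    - {"tx":8,"ty":17,"tz":-2,"ax":-0.048,"ay":-0.056,"az":0.05,"gripper":0.2}
    - {"tx":0,"ty":0,"tz":0,"ax":0,"ay":0,"az":0,"gripper":0.3}
    - {"tx":0,"ty":0,"tz":0,"ax":0,"ay":0,"az":0,"gripper":0.3}

```text
t: 3.48
tool_pos: [0.5786, 0.164, 0.1366]
orientation: [0.251, 1.895, -0.168]
wrist_force: [1.1, -10.6, -4.8]
finger_gap: 0.805
finger_force: 0.0
```

```bash
python3 - <<'E'
from plan import *
log();q,x,A=cur()
x0,T0=spose(27.5,-16,0)
chain(q,x,A,[(x0,T0)])
E
```

```text
3.48 q [-0.38  0.73 -0.48  2.35  2.09  1.45 -1.31] p [0.579 0.164 0.137] r [ 0.251  1.895 -0.168] F [  1.1 -10.6  -4.8] gap 0.81 0.0
4 rows t [ 26.6  -3.5 -13. ] a [-0.001  0.003  0.005] err mm 0.0 deg 0.0 q [-0.24  0.88 -0.34  2.04  2.35  1.21 -1.2 ]
```

```bash
python3 - <<'E'
from plan import *
im,P=grab("scene");log()
save("s2",cv2.resize(im[190:340,330:480],(600,600),interpolation=cv2.INTER_CUBIC))
z=np.load("d0.npz");P=z["P"]
for u,v in[(418,300),(425,310),(430,330),(440,330),(411,260),(408,275),(413,230),(422,235),(416,285),(422,295)]:print((u,v),np.round(P[v,u],3))
q,x,A=cur();c=x-.17*A.as_matrix()[:,2];print("body centre",c,"ends y",c+.095*A.as_matrix()[:,1],c-.095*A.as_matrix()[:,1])
E
```

```text
3.53 q [-0.38  0.73 -0.48  2.35  2.09  1.45 -1.31] p [0.579 0.164 0.137] r [ 0.251  1.895 -0.167] F [ -0.1 -10.5  -5.3] gap 0.76 0.0
(418, 300) [0.501 0.294 0.052]
(425, 310) [0.598 0.294 0.08 ]
(430, 330) [0.673 0.294 0.071]
(440, 330) [0.76  0.294 0.129]
(411, 260) [0.401 0.284 0.125]
(408, 275) [0.395 0.279 0.074]
(413, 230) [0.398 0.283 0.215]
(422, 235) [0.486 0.292 0.235]
(416, 285) [0.451 0.294 0.071]
(422, 295) [0.602 0.282 0.124]
body centre [0.42337031 0.20454172 0.19323688] ends y [0.44762571 0.2963899  0.19400345] [0.3991149  0.11269354 0.19247032]
```

View pics/s2.png

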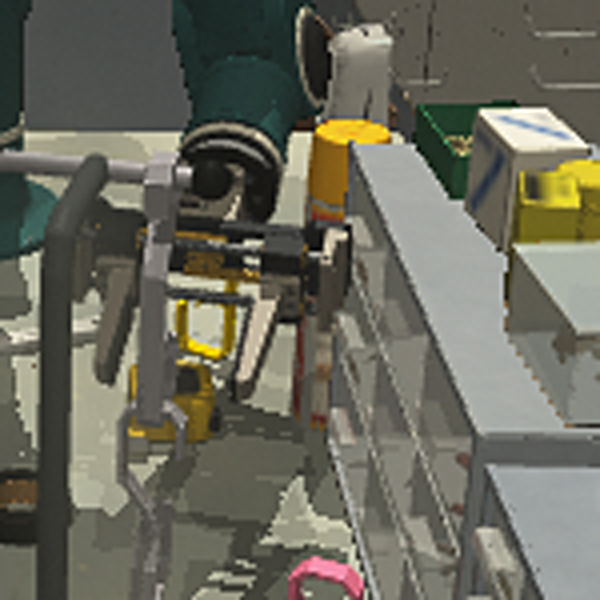

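The picture shows the right end of the gripper body at crop (345,265), touching the drawer cabinet whose face is at y≈0.294. I'll back off in −y and use a steeper, slightly yawed approach that keeps the body clear of it.

Emit:
arm_command:
  deltas:
    - {"tx":0,"ty":-20,"tz":4,"ax":0,"ay":0,"az":0,"gripper":0.3}
    - {"tx":0,"ty":-20,"tz":4,"ax":0,"ay":0,"az":0,"gripper":0.3}
    - {"tx":0,"ty":0,"tz":0,"ax":0,"ay":0,"az":0,"gripper":0.3}

```text
t: 3.78
tool_pos: [0.5789, 0.1251, 0.1478]
orientation: [0.25, 1.891, -0.161]
wrist_force: [-0.0, -0.9, -0.4]
finger_gap: 0.703
finger_force: 0.0
```

```bash
python3 - <<'E'
import re
t=open("plan.py").read()
t=t.replace("def spose(px,pz,th,a0=20,","def spose(px,pz,th,a0=35,yaw=.07,").replace("T=ori(np.radians(a0+th),sgn);return","T=R.from_euler('z',yaw)*ori(np.radians(a0+th),sgn);return") if 0 else t.replace("def spose(px,pz,th,a0=20,sgn=1,","def spose(px,pz,th,a0=35,sgn=1,yaw=.07,").replace("T=ori(np.radians(a0+th),sgn);return","T=R.from_rotvec(Y*np.radians(th))*ori(np.radians(a0),sgn,yaw);return")
open("plan.py","w").write(t)
E
python3 - <<'E'
from plan import *
log();q,x,A=cur()
x0,T0=spose(27.5,-16,0)
def body(x,A,n):
    M=A.as_matrix();print(n,"body max y",np.round(max((x-d*M[:,2]+sg*.095*M[:,1]+k*.037*M[:,0])[1] for d in(.088,.2) for sg in(1,-1) for k in(1,-1)),3))
pre=(x0+np.array([-.08,-.005,.02]),T0)
body(x,A,"now");body(*pre,"pre");body(x0,T0,"grasp")
q,x,A=chain(q,x,A,[pre,(x0,T0)])
q,x,A=chain(q,x,A,[spose(22,4,0),spose(13,6,50),spose(-6,57,50)]);body(x,A,"exit")
mid=(np.array([.46,.0,.25]),ori(np.radians(85)));b=binpose(NB,-1,.035,.066)
chain(q,x,A,[mid,(b[0]+[0,0,.12],b[1]),b])
E
```

```text
3.78 q [-0.31  0.69 -0.47  2.41  2.17  1.42 -1.33] p [0.579 0.125 0.148] r [ 0.25   1.891 -0.161] F [-0.  -0.9 -0.4] gap 0.7 0.0
now body max y 0.267
pre body max y 0.271
grasp body max y 0.276
3 rows t [  8.1   7.1 -15.9] a [0.016 0.091 0.029] err mm 0.0 deg 0.0 q [-0.14  0.64 -0.44  2.22  2.21  0.91 -1.06]
3 rows t [26.7  1.7 -6.7] a [0. 0. 0.] err mm 0.0 deg 0.0 q [-0.12  0.74 -0.4   2.04  2.24  0.84 -0.99]
1 rows t [-5.3  1.3 20. ] a [0. 0. 0.] err mm 0.0 deg 0.0 q [-0.12  0.7  -0.41  2.06  2.2   0.82 -0.96]
8 rows t [-10.2   2.5   7.5] a [0.026 0.106 0.   ] err mm 0.0 deg 0.0 q [ 0.38  0.71 -0.97  1.71  0.7   0.99  0.55]
2 rows t [-9.2  2.3 25.5] a [0. 0. 0.] err mm 0.0 deg 0.0 q [ 0.42  0.63 -1.03  1.71  0.63  1.05  0.57]
exit body max y 0.274
6 rows t [-19.7 -29.5   6.5] a [-0.009  0.002 -0.007] err mm 0.0 deg 0.0 q [ 1.1   0.28 -1.32  2.02  0.37  1.    0.94]
12 rows t [ 1.7 -5.7 -6.9] a [ 0.006  0.005 -0.111] err mm 0.0 deg 0.0 q [ 0.79  0.4  -0.84  1.98  0.37  0.92 -0.24]
4 rows t [  0.   0. -30.] a [0. 0. 0.] err mm 0.0 deg 0.0 q [ 0.64  0.6  -0.67  2.03  0.57  0.7  -0.4 ]
```

Emit:
arm_command:
  deltas:
    - {"tx":8,"ty":7,"tz":-16,"ax":0.016,"ay":0.091,"az":0.029,"gripper":0.3}
    - {"tx":8,"ty":7,"tz":-16,"ax":0.016,"ay":0.091,"az":0.029,"gripper":0.3}
    - {"tx":8,"ty":7,"tz":-16,"ax":0.016,"ay":0.091,"az":0.029,"gripper":0.3}
    - {"tx":0,"ty":0,"tz":0,"ax":0,"ay":0,"az":0,"gripper":0.3}

```text
t: 4.12
tool_pos: [0.6068, 0.1511, 0.1012]
orientation: [0.186, 2.172, -0.083]
wrist_force: [1.1, -0.9, 0.7]
finger_gap: 0.702
finger_force: 0.0
```

```bash
python3 - <<'E'
from plan import *
log();q,x,A=cur()
chain(q,x,A,[spose(27.5,-16,0)])
E
```

```text
4.12 q [-0.18  0.62 -0.49  2.31  2.18  1.   -1.13] p [0.607 0.151 0.101] r [ 0.186  2.172 -0.083] F [ 1.1 -0.9  0.7] gap 0.7 0.0
3 rows t [25.4  0.2 -7. ] a [-0.003  0.001 -0.001] err mm 0.0 deg 0.0 q [-0.12  0.75 -0.4   2.04  2.24  0.84 -0.99]
```

Emit:
arm_command:
  deltas:
    - {"tx":25,"ty":0,"tz":-7,"ax":-0.003,"ay":0,"az":0,"gripper":0.3}
    - {"tx":25,"ty":0,"tz":-7,"ax":-0.003,"ay":0,"az":0,"gripper":0.3}
    - {"tx":25,"ty":0,"tz":-7,"ax":-0.003,"ay":0,"az":0,"gripper":0.3}
    - {"tx":0,"ty":0,"tz":0,"ax":0,"ay":0,"az":0,"gripper":0.3}

```text
t: 4.45
tool_pos: [0.6817, 0.1502, 0.078]
orientation: [0.18, 2.17, -0.098]
wrist_force: [0.5, 0.4, 0.2]
finger_gap: 0.7
finger_force: 0.0
```

```bash
python3 - <<'E'
from plan import *
im,P=grab("scene");log();q,x,A=cur()
chain(q,x,A,[spose(27.5,-16,0)])
save("s3",cv2.resize(im[220:360,300:440],(600,600),interpolation=cv2.INTER_CUBIC))
E
```

```text
4.5 q [-0.15  0.71 -0.43  2.17  2.23  0.94 -1.06] p [0.679 0.151 0.077] r [ 0.178  2.173 -0.097] F [-0.3  0.6  0.3] gap 0.7 0.0
1 rows t [3.9 0.6 2.7] a [ 0.003  0.003 -0.005] err mm 0.0 deg 0.0 q [-0.12  0.75 -0.4   2.04  2.24  0.84 -0.99]
```

View pics/s3.png

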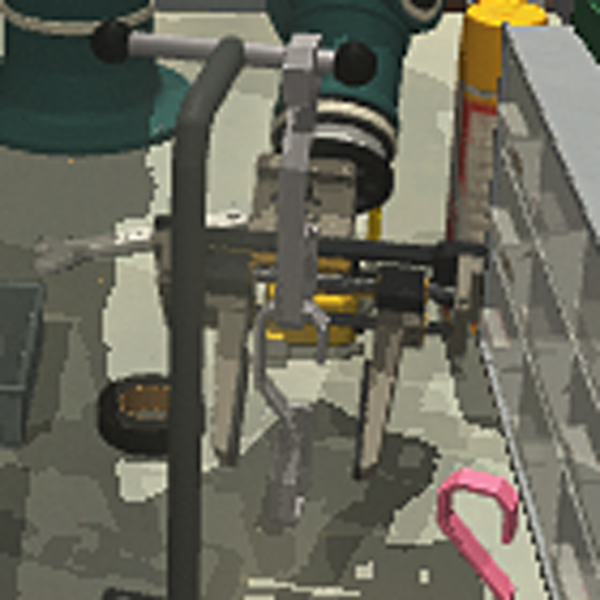

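The fingers straddle the S foot: tips at crop (230,460) and (365,470), S at (287,500). Closing now.

Emit:
arm_command:
  deltas:
    - {"tx":4,"ty":0,"tz":2,"ax":0,"ay":0,"az":0,"gripper":0.6}
    - {"tx":0,"ty":0,"tz":0,"ax":0,"ay":0,"az":0,"gripper":1}
    - {"tx":0,"ty":0,"tz":0,"ax":0,"ay":0,"az":0,"gripper":1}
    - {"tx":0,"ty":0,"tz":0,"ax":0,"ay":0,"az":0,"gripper":1}
    - {"tx":0,"ty":0,"tz":0,"ax":0,"ay":0,"az":0,"gripper":1}

```text
t: 4.92
tool_pos: [0.6808, 0.1526, 0.0779]
orientation: [0.172, 2.177, -0.095]
wrist_force: [-0.1, -0.0, -0.1]
finger_gap: 0.358
finger_force: 0.0
```

Emit:
arm_command:
  deltas:
    - {"tx":0,"ty":0,"tz":0,"ax":0,"ay":0,"az":0,"gripper":1}
    - {"tx":0,"ty":0,"tz":0,"ax":0,"ay":0,"az":0,"gripper":1}
    - {"tx":0,"ty":0,"tz":0,"ax":0,"ay":0,"az":0,"gripper":1}
    - {"tx":0,"ty":0,"tz":0,"ax":0,"ay":0,"az":0,"gripper":1}
    - {"tx":0,"ty":0,"tz":0,"ax":0,"ay":0,"az":0,"gripper":1}

```text
t: 5.33
tool_pos: [0.6813, 0.1523, 0.0777]
orientation: [0.173, 2.177, -0.095]
wrist_force: [0.7, -1.1, 0.1]
finger_gap: 0.145
finger_force: 30.0
```

```bash
python3 - <<'E'
from plan import *
im,P=grab("scene");log();q,x,A=cur()
x0,T0=spose(27.5,-16,0);print("TCP off rest",np.round((x-x0)*1e3,1))
save("s4",cv2.resize(im[220:360,300:440],(600,600),interpolation=cv2.INTER_CUBIC))
D=P-O;s_=np.stack([D@X,D@Y,D[...,2]],-1)
for v in list(range(250,300,10))+list(range(294,346,5)):
    w=[u for u in range(352,385) if abs(s_[v,u,0])<.06 and .0<s_[v,u,1]<.06]
    if w:print(v,w[0],w[-1],np.round(np.median(s_[v,w],0),3),np.round([s_[v,w,1].min(),s_[v,w,1].max()],3))
E
```

```text
5.38 q [-0.15  0.71 -0.43  2.16  2.23  0.93 -1.05] p [0.681 0.152 0.078] r [ 0.173  2.178 -0.095] F [-0.9 -0.6 -0.3] gap 0.14 30.0
TCP off rest [-1.8  0.8 -2.5]
250 366 372 [ 0.007  0.033 -0.035] [0.027 0.039]
260 365 371 [ 0.019  0.034 -0.052] [0.027 0.04 ]
270 365 371 [ 0.021  0.035 -0.074] [0.029 0.041]
280 364 373 [ 0.02   0.036 -0.098] [0.027 0.04 ]
290 363 372 [ 0.019  0.036 -0.123] [0.022 0.041]
294 360 376 [ 0.01   0.038 -0.136] [0.017 0.051]
299 360 376 [ 0.009  0.049 -0.152] [0.018 0.052]
304 359 375 [ 0.008  0.019 -0.166] [0.01  0.051]
309 359 380 [-0.054  0.024 -0.212] [0.017 0.053]
314 362 380 [-0.042  0.033 -0.219] [0.014 0.055]
319 361 379 [-0.034  0.037 -0.228] [0.014 0.055]
324 361 378 [-0.024  0.038 -0.235] [0.016 0.054]
329 363 377 [-0.024  0.039 -0.247] [0.027 0.052]
334 363 371 [ 0.016  0.036 -0.236] [0.029 0.041]
339 362 369 [ 0.017  0.034 -0.25 ] [0.027 0.04 ]
```

The grip holds at 13 mm opening and 30 N. Next: rows for the lift, tilt and exit, with the tilt split so the strap turns in place.

```bash
python3 - <<'E'
from plan import *
q,x,A=cur();x0,T0=spose(27.5,-16,0);d=x-x0
def W(*a):
    xx,T=spose(*a);th=np.radians(a[2]);return xx+R.from_rotvec(Y*th).apply(d),R.from_rotvec(Y*th)*A
for w in [(24,6,0),(20,8,17),(16,9,34),(13,9,50),(5,28,52),(-5,58,52)]:
    q,x,A_=chain(q,x,A if w[2]==0 else A_,[W(*w)])
E
```

```text
1 rows t [-3.4  0.8 22. ] a [0. 0. 0.] err mm 0.0 deg 0.0 q [-0.12  0.7  -0.41  2.06  2.21  0.82 -0.96]
3 rows t [-11.5   2.8   4.9] a [0.023 0.096 0.   ] err mm 0.0 deg 0.0 q [-0.03  0.56 -0.48  2.01  1.61  0.55 -0.4 ]
3 rows t [-9.8  2.4  7.4] a [ 0.023  0.096 -0.   ] err mm 0.0 deg 0.0 q [ 0.26  0.6  -0.8   1.88  0.98  0.7   0.27]
3 rows t [-6.8  1.7  8.7] a [ 0.022  0.09  -0.   ] err mm 0.0 deg 0.0 q [ 0.38  0.7  -0.97  1.71  0.69  0.99  0.56]
1 rows t [-9.5  2.3 22.6] a [ 0.008  0.034 -0.   ] err mm 0.0 deg 0.0 q [ 0.41  0.68 -1.01  1.69  0.64  1.05  0.59]
1 rows t [-9.7  2.4 30. ] a [0. 0. 0.] err mm 0.0 deg 0.0 q [ 0.43  0.64 -1.04  1.69  0.6   1.09  0.6 ]
```

Emit:
arm_command:
  deltas:
    - {"tx":-2,"ty":0,"tz":11,"ax":0,"ay":0,"az":0,"gripper":1}
    - {"tx":-2,"ty":1,"tz":11,"ax":0,"ay":0,"az":0,"gripper":1}
    - {"tx":-11,"ty":3,"tz":5,"ax":0.023,"ay":0.096,"az":0,"gripper":1}
    - {"tx":-12,"ty":3,"tz":5,"ax":0.023,"ay":0.096,"az":0,"gripper":1}
    - {"tx":-11,"ty":3,"tz":5,"ax":0.023,"ay":0.096,"az":0,"gripper":1}

```text
t: 5.8
tool_pos: [0.645, 0.1615, 0.1138]
orientation: [0.206, 2.451, -0.052]
wrist_force: [0.0, -1.2, -1.1]
finger_gap: 0.141
finger_force: 30.0
```

Emit:
arm_command:
  deltas:
    - {"tx":0,"ty":0,"tz":0,"ax":0,"ay":0,"az":0,"gripper":1}
    - {"tx":0,"ty":0,"tz":0,"ax":0,"ay":0,"az":0,"gripper":1}

```text
t: 5.97
tool_pos: [0.6466, 0.1597, 0.1139]
orientation: [0.208, 2.444, -0.058]
wrist_force: [0.6, 0.5, 0.3]
finger_gap: 0.144
finger_force: 30.0
```

```bash
cat > w.py <<'E'
from plan import *
# grasp state frozen at closing
XG=np.array(json.load(open("grasp.json"))["x"]) if __import__("os").path.exists("grasp.json") else None
E
python3 - <<'E'
import sys;sys.argv=['']
from plan import *
L=[json.loads(l) for l in open("log.jsonl")]
g=[l for l in L if abs(l[1][0]-.681)<.001 and abs(l[1][1]-.152)<.001][-1]
json.dump(dict(x=g[1],r=g[2]),open("grasp.json","w"))
log();im,P=grab("scene");save("s5",cv2.resize(im[220:360,300:440],(600,600),interpolation=cv2.INTER_CUBIC))
q,x,A=cur();G=R.from_rotvec(g[2]);x0,_=spose(27.5,-16,0);d=np.array(g[1])-x0
def W(*a):
    xx,T=spose(*a);r=R.from_rotvec(Y*np.radians(a[2]));return xx+r.apply(d),r*G
print("err vs (20,8,17):",np.round((x-W(20,8,17)[0])*1e3,1),np.round((A*W(20,8,17)[1].inv()).as_rotvec(),3))
for w in [(16,9,34),(13,9,50),(5,28,52),(-5,58,52)]: q,x,A=chain(q,x,A,[W(*w)])
E
```

```text
5.97 q [-0.13  0.51 -0.42  2.11  1.7   0.57 -0.57] p [0.647 0.16  0.114] r [ 0.208  2.444 -0.058] F [0.6 0.5 0.3] gap 0.14 30.0
err vs (20,8,17): [ 2.1 -1.8 -1.8] [-0.012 -0.023 -0.002]
3 rows t [-10.5   3.    8. ] a [0.028 0.104 0.   ] err mm 0.0 deg 0.0 q [ 0.24  0.59 -0.78  1.88  0.96  0.69  0.28]
3 rows t [-6.8  1.7  8.7] a [ 0.022  0.09  -0.   ] err mm 0.0 deg 0.0 q [ 0.37  0.69 -0.95  1.71  0.67  0.98  0.58]
1 rows t [-9.5  2.3 22.6] a [ 0.008  0.034 -0.   ] err mm 0.0 deg 0.0 q [ 0.39  0.67 -0.98  1.69  0.62  1.04  0.61]
1 rows t [-9.7  2.4 30. ] a [0. 0. 0.] err mm 0.0 deg 0.0 q [ 0.42  0.62 -1.02  1.69  0.58  1.08  0.62]
```

View pics/s5.png

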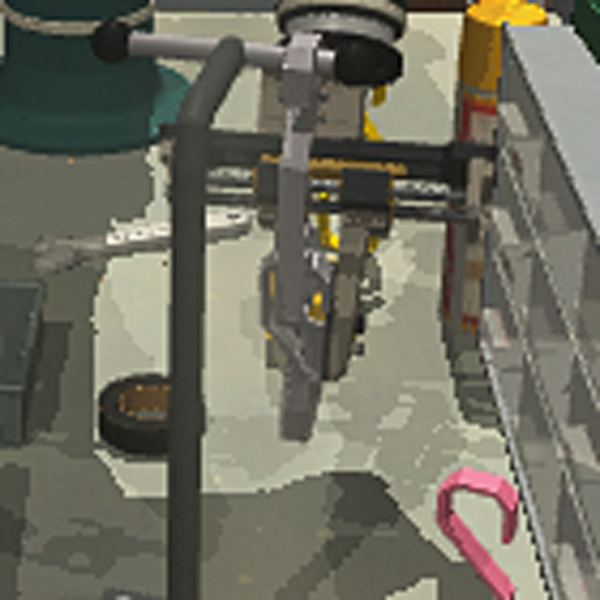

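The S is lifted and tilted in the grip (foot at crop 300,430). The upper hook still hangs straight and the forces are near zero. I continue the tilt.

Emit:
arm_command:
  deltas:
    - {"tx":-10,"ty":3,"tz":8,"ax":0.028,"ay":0.104,"az":0,"gripper":1}
    - {"tx":-11,"ty":3,"tz":8,"ax":0.028,"ay":0.104,"az":0,"gripper":1}
    - {"tx":-10,"ty":3,"tz":8,"ax":0.028,"ay":0.104,"az":0,"gripper":1}
    - {"tx":0,"ty":0,"tz":0,"ax":0,"ay":0,"az":0,"gripper":1}
    - {"tx":0,"ty":0,"tz":0,"ax":0,"ay":0,"az":0,"gripper":1}

```text
t: 6.43
tool_pos: [0.6279, 0.1576, 0.1232]
orientation: [0.242, 2.63, -0.048]
wrist_force: [-0.3, 0.3, -1.1]
finger_gap: 0.143
finger_force: 30.0
```

```bash
cat > w.py <<'E'
from plan import *
g=json.load(open("grasp.json"));G=R.from_rotvec(g["r"]);x0,_=spose(27.5,-16,0);d=np.array(g["x"])-x0
def W(*a):
    xx,T=spose(*a);r=R.from_rotvec(Y*np.radians(a[2]));return xx+r.apply(d),r*G
def strap():
    q,x,A=cur();rv=(A*G.inv()).as_rotvec();th=np.degrees(rv@Y)
    e=x-W(0,0,th)[0];print("strap x,y,z mm",np.round([e@X*1e3,e@Y*1e3,e[2]*1e3],1),"tilt %.1f"%th,"other rot",np.round(rv-Y*(rv@Y),3));return q,x,A
E
python3 - <<'E'
from w import *
log();q,x,A=strap()
for w in [(13,9,50),(5,28,52),(-5,58,52)]: q,x,A=chain(q,x,A,[W(*w)])
E
```

```text
6.43 q [-0.03  0.47 -0.49  2.03  1.16  0.54 -0.03] p [0.628 0.158 0.123] r [ 0.242  2.63  -0.048] F [-0.3  0.3 -1.1] gap 0.14 30.0
strap x,y,z mm [20.8 -7.5  6.5] tilt 26.2 other rot [-0.018  0.004 -0.019]
4 rows t [-8.6  4.   9.9] a [0.031 0.099 0.002] err mm 0.0 deg 0.0 q [ 0.31  0.64 -0.85  1.71  0.59  0.94  0.63]
1 rows t [-9.5  2.3 22.6] a [ 0.008  0.034 -0.   ] err mm 0.0 deg 0.0 q [ 0.33  0.62 -0.88  1.69  0.54  1.01  0.66]
1 rows t [-9.7  2.4 30. ] a [0. 0. 0.] err mm 0.0 deg 0.0 q [ 0.36  0.57 -0.92  1.69  0.5   1.05  0.68]
```

The wrist's speed limit shortened that move, so I continue with smaller steps.

Emit:
arm_command:
  deltas:
    - {"tx":0,"ty":6,"tz":2,"ax":0.018,"ay":0.01,"az":0.01,"gripper":1}
    - {"tx":-4,"ty":2,"tz":5,"ax":0.015,"ay":0.05,"az":0,"gripper":1}
    - {"tx":-5,"ty":1,"tz":5,"ax":0.015,"ay":0.05,"az":0,"gripper":1}
    - {"tx":-5,"ty":1,"tz":5,"ax":0.015,"ay":0.05,"az":0,"gripper":1}
    - {"tx":0,"ty":0,"tz":0,"ax":0,"ay":0,"az":0,"gripper":1}

```text
t: 6.85
tool_pos: [0.6147, 0.1675, 0.1409]
orientation: [0.26, 2.794, 0.021]
wrist_force: [0.3, -0.3, -0.9]
finger_gap: 0.142
finger_force: 30.0
```

```bash
python3 - <<'E'
from w import *
log();q,x,A=strap()
for w in [(13,9,50),(5,28,52),(-5,58,52)]: q,x,A=chain(q,x,A,[W(*w)])
E
```

```text
6.85 q [ 0.14  0.5  -0.67  1.93  0.8   0.65  0.35] p [0.615 0.168 0.141] r [0.26  2.794 0.021] F [ 0.3 -0.3 -0.9] gap 0.14 30.0
strap x,y,z mm [19.6 -1.  10.5] tilt 36.0 other rot [ 0.003 -0.001 -0.004]
3 rows t [-7.1  2.1  7.2] a [0.019 0.079 0.002] err mm 0.0 deg 0.0 q [ 0.29  0.62 -0.81  1.71  0.56  0.93  0.66]
1 rows t [-9.5  2.3 22.6] a [ 0.008  0.034 -0.   ] err mm 0.0 deg 0.0 q [ 0.31  0.6  -0.85  1.69  0.51  1.    0.69]
1 rows t [-9.7  2.4 30. ] a [0. 0. 0.] err mm 0.0 deg 0.0 q [ 0.33  0.56 -0.88  1.69  0.47  1.04  0.7 ]
```

Emit:
arm_command:
  deltas:
    - {"tx":-5,"ty":2,"tz":5,"ax":0.015,"ay":0.06,"az":0,"gripper":1}
    - {"tx":-5,"ty":1,"tz":5,"ax":0.014,"ay":0.06,"az":0,"gripper":1}
    - {"tx":-5,"ty":2,"tz":6,"ax":0.014,"ay":0.06,"az":0,"gripper":1}
    - {"tx":-6,"ty":2,"tz":6,"ax":0.014,"ay":0.06,"az":0,"gripper":1}
    - {"tx":0,"ty":0,"tz":0,"ax":0,"ay":0,"az":0,"gripper":1}

```text
t: 7.27
tool_pos: [0.5942, 0.1741, 0.1623]
orientation: [0.296, 3.035, 0.072]
wrist_force: [0.6, -0.4, -1.3]
finger_gap: 0.144
finger_force: 30.0
```

```bash
python3 - <<'E'
from w import *
log();q,x,A=strap()
for w in [(5,28,52),(-5,58,52)]: q,x,A=chain(q,x,A,[W(*w)])
E
```

```text
7.27 q [ 0.27  0.57 -0.81  1.77  0.53  0.91  0.62] p [0.594 0.174 0.162] r [0.296 3.035 0.072] F [ 0.6 -0.4 -1.3] gap 0.14 30.0
strap x,y,z mm [13.7  0.6  8.5] tilt 50.1 other rot [ 0.    -0.    -0.007]
1 rows t [-10.2   1.9  23. ] a [0.011 0.032 0.006] err mm 0.0 deg 0.0 q [ 0.3   0.6  -0.83  1.69  0.49  0.99  0.69]
1 rows t [-9.7  2.4 30. ] a [0. 0. 0.] err mm 0.0 deg 0.0 q [ 0.32  0.55 -0.86  1.69  0.46  1.03  0.71]
```

Emit:
arm_command:
  deltas:
    - {"tx":-3,"ty":1,"tz":8,"ax":0.003,"ay":0.01,"az":0.002,"gripper":1}
    - {"tx":-4,"ty":1,"tz":8,"ax":0.003,"ay":0.01,"az":0.002,"gripper":1}
    - {"tx":-4,"ty":1,"tz":9,"ax":0.003,"ay":0.01,"az":0.002,"gripper":1}
    - {"tx":-4,"ty":1,"tz":12,"ax":0,"ay":0,"az":0,"gripper":1}
    - {"tx":-5,"ty":1,"tz":14,"ax":0,"ay":0,"az":0,"gripper":1}

```text
t: 7.68
tool_pos: [0.5722, 0.1808, 0.2153]
orientation: [0.285, 3.067, 0.086]
wrist_force: [0.2, -0.2, -1.1]
finger_gap: 0.146
finger_force: 30.0
```

```bash
python3 - <<'E'
from w import *
im,P=grab("scene");log();q,x,A=strap()
save("s6",cv2.resize(im[200:340,300:440],(600,600),interpolation=cv2.INTER_CUBIC))
E
```

```text
7.73 q [ 0.31  0.5  -0.88  1.75  0.43  1.01  0.68] p [0.573 0.182 0.219] r [0.283 3.063 0.089] F [-0.   1.7  1.2] gap 0.15 30.0
strap x,y,z mm [-7.8  3.5 62.1] tilt 51.7 other rot [ 0.001 -0.     0.006]
```

View pics/s6.png

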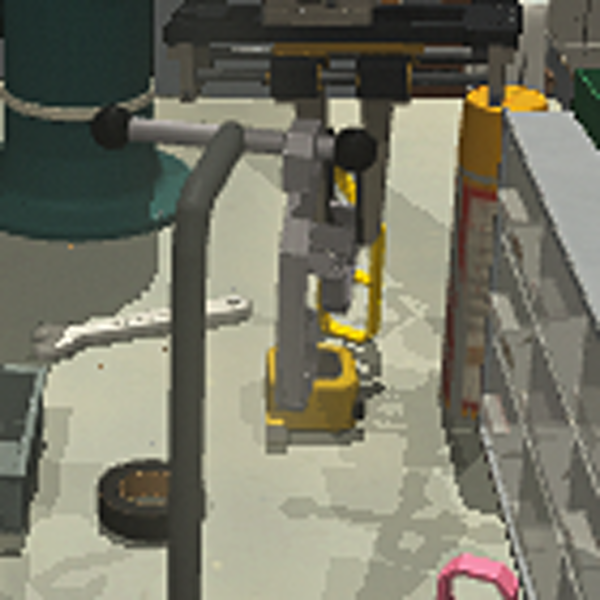

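The strap is out above the beak (crop 325,245) and the upper hook still hangs at (298,200–400). I take the S away and plan the transfer to the near bin.

Emit:
arm_command:
  deltas:
    - {"tx":-20,"ty":0,"tz":3,"ax":0,"ay":0,"az":0,"gripper":1}
    - {"tx":-25,"ty":-4,"tz":3,"ax":0,"ay":0,"az":0,"gripper":1}
    - {"tx":-25,"ty":-15,"tz":3,"ax":0,"ay":0,"az":0,"gripper":1}
    - {"tx":-20,"ty":-30,"tz":3,"ax":0,"ay":0,"az":0,"gripper":1}
    - {"tx":-10,"ty":-35,"tz":3,"ax":0,"ay":0,"az":0,"gripper":1}

```text
t: 8.15
tool_pos: [0.47, 0.0982, 0.2299]
orientation: [0.276, 3.068, 0.085]
wrist_force: [1.4, -1.3, -1.0]
finger_gap: 0.146
finger_force: 30.0
```

```bash
python3 - <<'E'
from w import *
im,P=grab("scene");log();q,x,A=cur()
cv2.imwrite("pics/s7.png",cv2.resize(im[180:400,200:440],(720,600),interpolation=cv2.INTER_CUBIC)[...,::-1])
T=binpose(NB,-1,.035,.066)[1]
M=A.as_matrix();print("z",np.round(M[:,2],2),"y",np.round(M[:,1],2))
b=binpose(NB,-1,.035,.066)
for t in(b,(b[0]+[0,0,.001],b[1])):
    pass
chain(q,x,A,[(b[0]+[0,0,.14],b[1]),b])
E
```

```text
8.2 q [ 0.65  0.26 -1.    2.    0.25  0.94  0.91] p [0.47  0.088 0.229] r [0.296 3.068 0.074] F [-2.1 -4.2 -2. ] gap 0.15 30.0
z [ 0.06  0.04 -1.  ] y [0.19 0.98 0.05]
12 rows t [  0.8 -13.1  -3.5] a [ 0.001  0.007 -0.115] err mm 0.0 deg 0.0 q [ 0.62  0.31 -0.62  1.97  0.22  0.93 -0.11]
4 rows t [  0.   0. -35.] a [0. 0. 0.] err mm 0.0 deg 0.0 q [ 0.5   0.55 -0.49  2.03  0.41  0.66 -0.26]
```

View pics/s7.png

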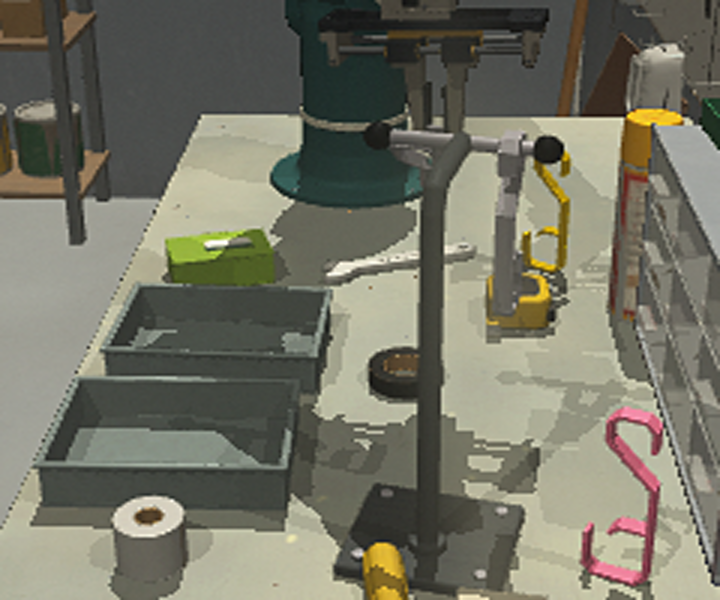

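The S hangs clear in the gripper at crop (420,160), the upper hook hangs at (510,140–310), and the bins, tape and other things are undisturbed. I'll add tilt so that the S lies flatter over the near bin.

```bash
python3 - <<'E'
from w import *
q,x,A=cur()
for pt in(105,110):
    b=binpose(NB,-1,.039,.070,pitch=pt)
    chain(q,x,A,[(b[0]+[0,0,.13],b[1]),b])
E
```

```text
12 rows t [  0.8 -12.3  -4. ] a [ 0.019  0.022 -0.113] err mm 0.0 deg 0.0 q [ 0.79  0.37 -0.67  1.95 -0.04  0.94  0.18]
4 rows t [  0.    0.  -32.5] a [0. 0. 0.] err mm 0.0 deg 0.0 q [ 0.7   0.6  -0.57  2.    0.08  0.68  0.14]
12 rows t [  0.8 -12.2  -3.9] a [ 0.025  0.027 -0.112] err mm 0.0 deg 0.0 q [ 0.85  0.4  -0.68  1.94 -0.11  0.96  0.26]
4 rows t [  0.    0.  -32.5] a [0. 0. 0.] err mm 0.0 deg 0.0 q [ 0.76  0.63 -0.59  1.99 -0.01  0.7   0.26]
```

Emit:
arm_command:
  deltas:
    - {"tx":1,"ty":-12,"tz":-4,"ax":0.019,"ay":0.022,"az":-0.113,"gripper":1}
    - {"tx":1,"ty":-12,"tz":-4,"ax":0.019,"ay":0.022,"az":-0.113,"gripper":1}
    - {"tx":1,"ty":-12,"tz":-4,"ax":0.019,"ay":0.022,"az":-0.113,"gripper":1}
    - {"tx":1,"ty":-12,"tz":-4,"ax":0.019,"ay":0.022,"az":-0.113,"gripper":1}
    - {"tx":1,"ty":-12,"tz":-4,"ax":0.019,"ay":0.022,"az":-0.113,"gripper":1}

```text
t: 8.62
tool_pos: [0.4783, 0.0362, 0.2101]
orientation: [-1.151, -2.871, -0.187]
wrist_force: [-0.0, -0.4, -1.4]
finger_gap: 0.144
finger_force: 30.0
```

Emit:
arm_command:
  deltas:
    - {"tx":1,"ty":-12,"tz":-4,"ax":0.019,"ay":0.022,"az":-0.113,"gripper":1}
    - {"tx":1,"ty":-12,"tz":-4,"ax":0.019,"ay":0.022,"az":-0.113,"gripper":1}
    - {"tx":1,"ty":-12,"tz":-4,"ax":0.019,"ay":0.022,"az":-0.113,"gripper":1}
    - {"tx":1,"ty":-12,"tz":-4,"ax":0.019,"ay":0.022,"az":-0.113,"gripper":1}
    - {"tx":1,"ty":-12,"tz":-4,"ax":0.019,"ay":0.022,"az":-0.113,"gripper":1}

```text
t: 9.03
tool_pos: [0.4834, -0.0239, 0.19]
orientation: [-1.852, -2.345, -0.263]
wrist_force: [0.1, -0.8, -0.6]
finger_gap: 0.145
finger_force: 30.0
```

Emit:
arm_command:
  deltas:
    - {"tx":1,"ty":-12,"tz":-4,"ax":0.019,"ay":0.022,"az":-0.113,"gripper":1}
    - {"tx":1,"ty":-12,"tz":-4,"ax":0.019,"ay":0.022,"az":-0.113,"gripper":1}
    - {"tx":0,"ty":0,"tz":0,"ax":0,"ay":0,"az":0,"gripper":1}
    - {"tx":0,"ty":0,"tz":0,"ax":0,"ay":0,"az":0,"gripper":1}

```text
t: 9.37
tool_pos: [0.485, -0.0475, 0.1818]
orientation: [-2.075, -2.095, -0.286]
wrist_force: [-0.0, 0.3, -0.9]
finger_gap: 0.142
finger_force: 30.0
```

```bash
python3 - <<'E'
from w import *
log();q,x,A=cur()
b=binpose(NB,-1,.039,.070,pitch=105)
chain(q,x,A,[(b[0]+[0,0,.08],b[1]),b])
E
```

```text
9.37 q [ 0.77  0.36 -0.67  1.97 -0.05  0.91  0.16] p [ 0.485 -0.048  0.182] r [-2.075 -2.095 -0.286] F [-0.   0.3 -0.9] gap 0.14 30.0
2 rows t [ -2.5  -6.3 -25.1] a [-0.001  0.005 -0.004] err mm 0.0 deg 0.0 q [ 0.75  0.45 -0.63  1.98  0.    0.83  0.17]
3 rows t [  0.    0.  -26.7] a [0. 0. 0.] err mm 0.0 deg 0.0 q [ 0.69  0.6  -0.56  2.    0.08  0.68  0.14]
```

Emit:
arm_command:
  deltas:
    - {"tx":-2,"ty":-6,"tz":-25,"ax":0,"ay":0,"az":0,"gripper":1}
    - {"tx":-3,"ty":-6,"tz":-25,"ax":0,"ay":0,"az":0,"gripper":1}
    - {"tx":0,"ty":0,"tz":-25,"ax":0,"ay":0,"az":0,"gripper":1}
    - {"tx":0,"ty":0,"tz":-25,"ax":0,"ay":0,"az":0,"gripper":1}
    - {"tx":0,"ty":0,"tz":-15,"ax":0,"ay":0,"az":0,"gripper":1}

```text
t: 9.78
tool_pos: [0.4793, -0.0576, 0.0653]
orientation: [-2.07, -2.097, -0.286]
wrist_force: [-0.5, -1.1, -1.5]
finger_gap: 0.144
finger_force: 30.0
```

Emit:
arm_command:
  deltas:
    - {"tx":0,"ty":0,"tz":-6,"ax":0,"ay":0,"az":0,"gripper":1}
    - {"tx":0,"ty":0,"tz":-5,"ax":0,"ay":0,"az":0,"gripper":1}
    - {"tx":0,"ty":0,"tz":0,"ax":0,"ay":0,"az":0,"gripper":1}

```text
t: 10.03
tool_pos: [0.4803, -0.0583, 0.0557]
orientation: [-2.073, -2.095, -0.287]
wrist_force: [0.1, -0.2, -1.4]
finger_gap: 0.145
finger_force: 30.0
```

```bash
python3 - <<'E'
from w import *
im,P=grab("scene");log()
cv2.imwrite("pics/s8.png",cv2.resize(im[240:400,200:360],(600,600),interpolation=cv2.INTER_CUBIC)[...,::-1])
E
```

```text
10.08 q [ 0.7   0.56 -0.59  2.05  0.06  0.65  0.15] p [ 0.481 -0.059  0.056] r [-2.074 -2.095 -0.287] F [-0.5 -0.3 -1.3] gap 0.15 30.0
```

View pics/s8.png

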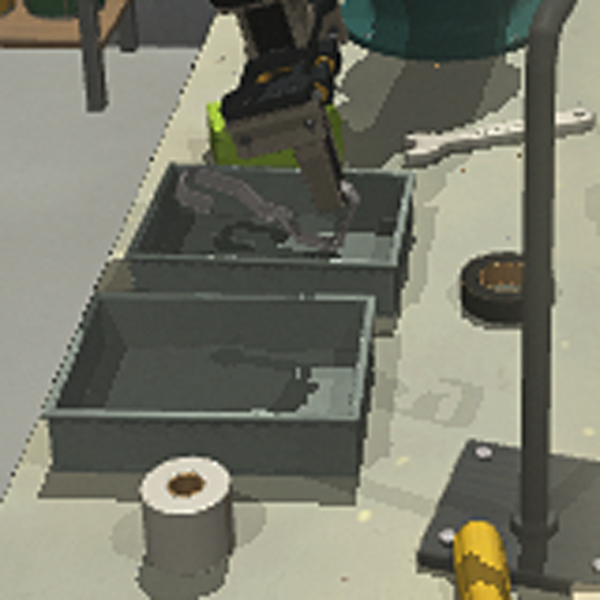

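The S is inside the near bin: foot at crop (320,225), strap at (190,185). That was my 10th picture, so I'll use depth numbers from now on. Lower slightly, release and retreat.

Emit:
arm_command:
  deltas:
    - {"tx":0,"ty":-3,"tz":-5,"ax":0,"ay":0,"az":0,"gripper":1}
    - {"tx":0,"ty":0,"tz":0,"ax":0,"ay":0,"az":0,"gripper":0.6}
    - {"tx":0,"ty":0,"tz":0,"ax":0,"ay":0,"az":0,"gripper":0.6}
    - {"tx":0,"ty":0,"tz":0,"ax":0,"ay":0,"az":0,"gripper":0.6}
    - {"tx":0,"ty":0,"tz":0,"ax":0,"ay":0,"az":0,"gripper":0.6}

```text
t: 10.5
tool_pos: [0.4803, -0.0624, 0.0509]
orientation: [-2.076, -2.093, -0.287]
wrist_force: [0.3, 0.1, 0.3]
finger_gap: 0.393
finger_force: 0.0
```

Emit:
arm_command:
  deltas:
    - {"tx":0,"ty":0,"tz":15,"ax":0,"ay":0,"az":0,"gripper":0.5}
    - {"tx":0,"ty":0,"tz":25,"ax":0,"ay":0,"az":0,"gripper":0.3}
    - {"tx":0,"ty":0,"tz":35,"ax":0,"ay":0,"az":0,"gripper":0.3}
    - {"tx":0,"ty":0,"tz":40,"ax":0,"ay":0,"az":0,"gripper":0.3}
    - {"tx":0,"ty":0,"tz":40,"ax":0,"ay":0,"az":0,"gripper":0.3}

```text
t: 10.92
tool_pos: [0.4793, -0.0618, 0.2071]
orientation: [-2.075, -2.092, -0.286]
wrist_force: [1.3, 0.2, -0.3]
finger_gap: 0.702
finger_force: 0.0
```

```bash
python3 - <<'E'
from w import *
im,P=grab("scene");log()
np.save("d1.npy",P)
z=np.load("d0.npz");P0=z["P"]
# new things inside near bin
m=(abs(P[...,0]-.48)<.058)&(abs(P[...,1]+.104)<.085)&(P[...,2]-P0[...,2]>.004)&(P[...,2]<.15)
Q=P[m];print("S pts",len(Q),np.round(Q.min(0),3),np.round(Q.max(0),3),np.round(Q.mean(0),3))
# upper hook
D=P-O;s_=np.stack([D@X,D@Y,D[...,2]],-1)
for v in range(246,330,4):
    w=[u for u in range(352,390) if abs(s_[v,u,0])<.06 and .0<s_[v,u,1]<.06]
    if w:print(v,np.round(np.median(s_[v,w],0),3),np.round([s_[v,w,0].min(),s_[v,w,1].min(),s_[v,w,1].max()],3))
q,x,A=cur()
def up(dx,dz,th,a0=35,yaw=.07,side=0):   # upper hook grip point moved by dx,dz (mm, stand), tilt th
    r=R.from_rotvec(Y*np.radians(th));T=r*ori(np.radians(a0),1,yaw);return st(U[0]+dx/1e3,U[1]+side,U[2]+dz/1e3)+.019*T.as_matrix()[:,2],T
for a0 in(20,35,50):
  try:
    g=up(0,0,0,a0);m=(np.array([.50,.03,.28]),ori(np.radians(75)));pre=(g[0]+[-.08,-.005,.03],g[1])
    print(a0);chain(q,x,A,[m,pre,g,up(0,36,0,a0),up(-60,40,0,a0),up(-130,40,20,a0)])
  except Exception as e: print(e)
E
```

```text
10.97 q [ 0.82  0.32 -0.69  1.94 -0.07  0.98  0.2 ] p [ 0.484 -0.062  0.214] r [-2.08  -2.101 -0.294] F [ 3.1 -0.2  4.6] gap 0.7 0.0
S pts 271 [ 0.423 -0.189  0.006] [ 0.496 -0.024  0.063] [ 0.474 -0.117  0.027]
246 [-0.     0.034 -0.028] [-0.002  0.028  0.04 ]
250 [ 0.006  0.033 -0.035] [0.005 0.027 0.039]
254 [ 0.011  0.034 -0.041] [0.009 0.028 0.04 ]
258 [ 0.018  0.033 -0.048] [0.016 0.027 0.04 ]
262 [ 0.018  0.034 -0.057] [0.017 0.028 0.04 ]
266 [ 0.018  0.034 -0.066] [0.017 0.029 0.041]
270 [ 0.017  0.034 -0.076] [0.015 0.028 0.041]
274 [ 0.016  0.037 -0.086] [-0.028  0.028  0.04 ]
278 [ 0.015  0.035 -0.095] [-0.028  0.029  0.039]
282 [ 0.017  0.035 -0.105] [-0.028  0.027  0.04 ]
286 [ 0.014  0.036 -0.115] [-0.027  0.027  0.039]
290 [ 0.016  0.036 -0.125] [-0.01   0.028  0.04 ]
294 [ 0.015  0.035 -0.135] [0.001 0.027 0.041]
20
12 rows t [1.3 7.7 5.5] a [-0.038 -0.028  0.107] err mm 0.0 deg 0.0 q [ 0.72  0.08 -0.93  2.01  0.23  0.85  1.  ]
9 rows t [13.1 12.6 -5.7] a [-0.022 -0.104  0.007] err mm 0.0 deg 0.0 q [ 0.11  0.57 -0.76  2.27  2.27  1.19 -0.97]
3 rows t [ 26.7   1.7 -10.
[... 1041 characters left out ...]
-0.98  2.07  1.19  0.71 -0.05]
50
12 rows t [1.3 7.7 5.5] a [-0.038 -0.028  0.107] err mm 0.0 deg 0.0 q [ 0.72  0.08 -0.93  2.01  0.23  0.85  1.  ]
5 rows t [ 22.4  22.8 -11.9] a [-0.018 -0.085  0.014] err mm 0.0 deg 0.0 q [ 0.16  0.34 -0.69  2.06  1.34  0.6  -0.13]
3 rows t [ 26.7   1.7 -10. ] a [0. 0. 0.] err mm 0.0 deg 0.0 q [ 0.12  0.52 -0.63  1.9   1.42  0.62 -0.11]
1 rows t [ 0.  0. 36.] a [0. 0. 0.] err mm 0.0 deg 0.0 q [ 0.16  0.48 -0.68  1.88  1.32  0.64  0.  ]
2 rows t [-29.1   7.1   2. ] a [0. 0. 0.] err mm 0.0 deg 0.0 q [ 0.14  0.38 -0.7   1.99  1.31  0.65 -0.08]
3 rows t [-24.5   6.   -1.1] a [ 0.028  0.113 -0.   ] err mm 0.0 deg 0.0 q [ 0.36  0.41 -0.97  1.91  0.76  0.83  0.39]
```

The S lies in the near bin with its points centred at (0.474, −0.117) and z ≤ 0.063. The upper hook hangs about 4 mm further forward than before. Next, the direct path to it.

```bash
cat >> w.py <<'E'
def up(dx,dz,th,a0=32,yaw=.07):
    r=R.from_rotvec(Y*np.radians(th));T=r*ori(np.radians(a0),1,yaw);return st(-.030+dx/1e3,.0345,-.120+dz/1e3)+.019*T.as_matrix()[:,2],T
def body(x,A,n):
    M=A.as_matrix();print(n,"body max y",np.round(max((x-d*M[:,2]+sg*.095*M[:,1]+k*.037*M[:,0])[1] for d in(.088,.2) for sg in(1,-1) for k in(1,-1)),3))
def slow(q,x,A,x1,T1,n):   # print n-row deltas
    rv=(T1*A.inv()).as_rotvec();print(n,"rows t",np.round((x1-x)*1e3/n,1),"a",np.round(rv/n,3))
E
python3 - <<'E'
from w import *
q,x,A=cur();g=up(0,0,0);pre=(g[0]+[-.085,-.012,.03],g[1]);body(*pre,"pre");body(*g,"g")
chain(q,x,A,[pre,g])
E
```

```text
pre body max y 0.263
g body max y 0.275
16 rows t [ 7.7 12.5  0.7] a [-0.066 -0.054  0.074] err mm 0.0 deg 0.0 q [ 0.01  0.37 -0.6   2.24  2.01  0.81 -0.82]
3 rows t [ 28.3   4.  -10. ] a [0. 0. 0.] err mm 0.0 deg 0.0 q [ 0.    0.56 -0.55  2.05  2.08  0.81 -0.78]
```

Emit:
arm_command:
  deltas:
    - {"tx":7,"ty":12,"tz":2,"ax":-0.066,"ay":-0.054,"az":0.074,"gripper":0.3}
    - {"tx":7,"ty":12,"tz":2,"ax":-0.066,"ay":-0.054,"az":0.074,"gripper":0.3}
    - {"tx":7,"ty":12,"tz":2,"ax":-0.066,"ay":-0.054,"az":0.074,"gripper":0.3}
    - {"tx":7,"ty":12,"tz":2,"ax":-0.066,"ay":-0.054,"az":0.074,"gripper":0.3}
    - {"tx":7,"ty":12,"tz":2,"ax":-0.066,"ay":-0.054,"az":0.074,"gripper":0.3}

```text
t: 11.38
tool_pos: [0.5156, -0.0012, 0.2165]
orientation: [1.597, 2.451, 0.161]
wrist_force: [-0.3, 0.5, -0.8]
finger_gap: 0.703
finger_force: 0.0
```

Emit:
arm_command:
  deltas:
    - {"tx":7,"ty":12,"tz":2,"ax":-0.066,"ay":-0.054,"az":0.074,"gripper":0.3}
    - {"tx":7,"ty":12,"tz":2,"ax":-0.066,"ay":-0.054,"az":0.074,"gripper":0.3}
    - {"tx":7,"ty":12,"tz":2,"ax":-0.066,"ay":-0.054,"az":0.074,"gripper":0.3}
    - {"tx":7,"ty":12,"tz":2,"ax":-0.066,"ay":-0.054,"az":0.074,"gripper":0.3}
    - {"tx":7,"ty":12,"tz":2,"ax":-0.066,"ay":-0.054,"az":0.074,"gripper":0.3}

```text
t: 11.8
tool_pos: [0.5504, 0.0593, 0.2266]
orientation: [0.918, 2.38, 0.024]
wrist_force: [-0.2, -0.4, -0.3]
finger_gap: 0.697
finger_force: 0.0
```

```bash
python3 - <<'E'
from w import *
log();q,x,A=cur();g=up(0,0,0);pre=(g[0]+[-.085,-.012,.03],g[1]);body(x,A,"now")
chain(q,x,A,[pre,g])
E
```

```text
11.8 q [ 0.24  0.16 -0.68  2.19  0.99  0.59 -0.35] p [0.55  0.059 0.227] r [0.918 2.38  0.024] F [-0.2 -0.4 -0.3] gap 0.7 0.0
now body max y 0.192
6 rows t [ 9.4 13.  -0.3] a [-0.064 -0.055  0.074] err mm 0.0 deg 0.0 q [ 0.03  0.38 -0.62  2.24  2.01  0.81 -0.82]
3 rows t [ 28.3   4.  -10. ] a [0. 0. 0.] err mm 0.0 deg 0.0 q [ 0.01  0.56 -0.56  2.05  2.08  0.81 -0.77]
```

Emit:
arm_command:
  deltas:
    - {"tx":5,"ty":10,"tz":0,"ax":-0.055,"ay":-0.047,"az":0.064,"gripper":0.3}
    - {"tx":7,"ty":11,"tz":0,"ax":-0.055,"ay":-0.047,"az":0.064,"gripper":0.3}
    - {"tx":8,"ty":11,"tz":0,"ax":-0.055,"ay":-0.047,"az":0.064,"gripper":0.3}
    - {"tx":8,"ty":11,"tz":0,"ax":-0.055,"ay":-0.047,"az":0.064,"gripper":0.3}
    - {"tx":8,"ty":11,"tz":0,"ax":-0.055,"ay":-0.047,"az":0.064,"gripper":0.3}

```text
t: 12.22
tool_pos: [0.5862, 0.1134, 0.2263]
orientation: [0.38, 2.215, -0.067]
wrist_force: [0.3, -0.8, -0.1]
finger_gap: 0.7
finger_force: 0.0
```

Emit:
arm_command:
  deltas:
    - {"tx":8,"ty":11,"tz":0,"ax":-0.055,"ay":-0.047,"az":0.064,"gripper":0.3}
    - {"tx":8,"ty":11,"tz":0,"ax":-0.055,"ay":-0.047,"az":0.064,"gripper":0.3}
    - {"tx":0,"ty":0,"tz":0,"ax":0,"ay":0,"az":0,"gripper":0.3}

```text
t: 12.47
tool_pos: [0.6009, 0.1354, 0.2233]
orientation: [0.177, 2.133, -0.1]
wrist_force: [-0.5, 0.0, -1.3]
finger_gap: 0.7
finger_force: 0.0
```

```bash
python3 - <<'E'
from w import *
log();q,x,A=cur();g=up(0,0,0);pre=(g[0]+[-.085,-.012,.03],g[1]);body(x,A,"now")
chain(q,x,A,[pre,g])
E
```

```text
12.47 q [-0.03  0.34 -0.64  2.32  1.96  0.86 -0.86] p [0.601 0.135 0.223] r [ 0.177  2.133 -0.1  ] F [-0.5  0.  -1.3] gap 0.7 0.0
now body max y 0.261
1 rows t [6.  2.  1.6] a [ 0.    -0.01  -0.003] err mm 0.0 deg 0.0 q [ 0.01  0.37 -0.6   2.24  2.01  0.81 -0.82]
3 rows t [ 28.3   4.  -10. ] a [0. 0. 0.] err mm 0.0 deg 0.0 q [ 0.    0.56 -0.55  2.05  2.08  0.81 -0.78]
```

Emit:
arm_command:
  deltas:
    - {"tx":23,"ty":4,"tz":-7,"ax":0,"ay":-0.003,"az":0,"gripper":0.3}
    - {"tx":23,"ty":4,"tz":-7,"ax":0,"ay":-0.003,"az":0,"gripper":0.3}
    - {"tx":23,"ty":3,"tz":-7,"ax":0,"ay":-0.003,"az":0,"gripper":0.3}
    - {"tx":22,"ty":3,"tz":-7,"ax":0,"ay":0,"az":0,"gripper":0.3}
    - {"tx":0,"ty":0,"tz":0,"ax":0,"ay":0,"az":0,"gripper":0.3}

```text
t: 12.88
tool_pos: [0.696, 0.1462, 0.1972]
orientation: [0.191, 2.122, -0.101]
wrist_force: [0.3, -0.4, 1.1]
finger_gap: 0.7
finger_force: 0.0
```

```bash
python3 - <<'E'
from w import *
im,P=grab("scene");log();q,x,A=cur();g=up(0,0,0);body(x,A,"now")
chain(q,x,A,[g])
D=P-O;s_=np.stack([D@X,D@Y,D[...,2]],-1)
for v in range(250,300,8):
    w=[u for u in range(352,390) if abs(s_[v,u,0])<.06 and .0<s_[v,u,1]<.06 and s_[v,u,0]>.0]
    if w:print(v,np.round(np.median(s_[v,w],0),3))
E
```

```text
12.93 q [-0.03  0.51 -0.57  2.14  2.05  0.87 -0.83] p [0.694 0.147 0.197] r [ 0.189  2.122 -0.1  ] F [ 0.5 -0.2  0.1] gap 0.7 0.0
now body max y 0.273
1 rows t [-2.3  2.9 -2.2] a [-0.003  0.001  0.006] err mm 0.0 deg 0.0 q [-0.    0.56 -0.55  2.05  2.08  0.81 -0.78]
250 [ 0.005  0.033 -0.035]
258 [ 0.016  0.033 -0.048]
266 [ 0.019  0.034 -0.066]
274 [ 0.017  0.035 -0.085]
282 [ 0.018  0.033 -0.104]
290 [ 0.018  0.034 -0.124]
```

Aligned, and the hook is undisturbed. Closing.

Emit:
arm_command:
  deltas:
    - {"tx":0,"ty":2,"tz":-2,"ax":0,"ay":0,"az":0,"gripper":0.6}
    - {"tx":0,"ty":0,"tz":0,"ax":0,"ay":0,"az":0,"gripper":1}
    - {"tx":0,"ty":0,"tz":0,"ax":0,"ay":0,"az":0,"gripper":1}
    - {"tx":0,"ty":0,"tz":0,"ax":0,"ay":0,"az":0,"gripper":1}
    - {"tx":0,"ty":0,"tz":0,"ax":0,"ay":0,"az":0,"gripper":1}

```text
t: 13.35
tool_pos: [0.6926, 0.1498, 0.196]
orientation: [0.183, 2.121, -0.1]
wrist_force: [-0.7, -0.4, -0.1]
finger_gap: 0.361
finger_force: 0.0
```

Emit:
arm_command:
  deltas:
    - {"tx":0,"ty":0,"tz":0,"ax":0,"ay":0,"az":0,"gripper":1}
    - {"tx":0,"ty":0,"tz":0,"ax":0,"ay":0,"az":0,"gripper":1}
    - {"tx":0,"ty":0,"tz":0,"ax":0,"ay":0,"az":0,"gripper":1}
    - {"tx":0,"ty":0,"tz":0,"ax":0,"ay":0,"az":0,"gripper":1}
    - {"tx":0,"ty":0,"tz":0,"ax":0,"ay":0,"az":0,"gripper":1}

```text
t: 13.77
tool_pos: [0.693, 0.1497, 0.1956]
orientation: [0.183, 2.121, -0.1]
wrist_force: [-0.5, -0.2, 0.5]
finger_gap: 0.145
finger_force: 30.1
```

```bash
python3 - <<'E'
from w import *
log();q,x,A=cur()
rr=lambda a:R.from_rotvec(Y*np.radians(a))
a=(x+[0,0,.038],A);b=(x+np.array([-.085,0,.045]),A);
body(*b,"b")
q1,x1,A1=chain(q,x,A,[a,b])
c=(np.array([.52,.06,.30]),rr(45)*A);body(*c,"c")
q2,x2,A2=chain(q1,x1,A1,[c])
for d in(-1,1):
  for pt in(105,):
    f=binpose(FB,d,.054,.07,pitch=pt);chain(q2,x2,A2,[(f[0]+[0,0,.15],f[1]),f])
E
```

```text
13.77 q [-0.03  0.52 -0.57  2.14  2.06  0.87 -0.83] p [0.693 0.15  0.196] r [ 0.183  2.121 -0.1  ] F [-0.5 -0.2  0.5] gap 0.15 30.1
b body max y 0.276
2 rows t [ 0.  0. 19.] a [0. 0. 0.] err mm 0.0 deg 0.0 q [ 0.01  0.48 -0.56  2.04  1.98  0.76 -0.69]
3 rows t [-28.3   0.    2.3] a [0. 0. 0.] err mm 0.0 deg 0.0 q [-0.    0.35 -0.61  2.22  1.94  0.8  -0.77]
c body max y 0.16
7 rows t [-12.6 -12.8   8.5] a [0.027 0.109 0.   ] err mm 0.0 deg 0.0 q [ 0.56  0.11 -0.79  1.93  0.16  0.91  1.07]
12 rows t [11.9 -9.8 -8.2] a [ 0.031  0.031 -0.111] err mm 0.0 deg 0.0 q [ 0.47  0.64 -0.46  1.46  0.01  1.12  0.08]
4 rows t [  0.    0.  -37.5] a [0. 0. 0.] err mm 0.0 deg 0.0 q [ 0.45  0.82 -0.42  1.52  0.06  0.89  0.11]
16 rows t [  8.9 -14.7  -6.1] a [-0.025  0.025  0.108] err mm 0.0 deg 0.0 q [ 0.61  0.72 -0.8   1.48  0.81  1.25  2.78]
4 rows t [  0.    0.  -37.5] a [0. 0. 0.] err mm 0.0 deg 0.0 q [ 0.56  0.89 -0.69  1.54  0.94  1.06  2.64]
```

Emit:
arm_command:
  deltas:
    - {"tx":0,"ty":0,"tz":12,"ax":0,"ay":0,"az":0,"gripper":1}
    - {"tx":0,"ty":0,"tz":13,"ax":0,"ay":0,"az":0,"gripper":1}
    - {"tx":0,"ty":0,"tz":13,"ax":0,"ay":0,"az":0,"gripper":1}
    - {"tx":0,"ty":0,"tz":0,"ax":0,"ay":0,"az":0,"gripper":1}
    - {"tx":0,"ty":0,"tz":0,"ax":0,"ay":0,"az":0,"gripper":1}

```text
t: 14.18
tool_pos: [0.6855, 0.1504, 0.2224]
orientation: [0.18, 2.145, -0.097]
wrist_force: [-7.5, 2.5, -20.1]
finger_gap: 0.143
finger_force: 30.0
```

```bash
python3 - <<'E'
from w import *
im,P=grab("scene");log();q,x,A=cur()
D=P-O;s_=np.stack([D@X,D@Y,D[...,2]],-1)
for v in range(214,300,6):
    w=[u for u in range(352,378) if abs(s_[v,u,0])<.06 and .02<s_[v,u,1]<.05]
    if w:print(v,np.round(np.median(s_[v,w],0),3),np.round([s_[v,w,0].min(),s_[v,w,0].max()],3))
E
```

```text
14.23 q [-0.02  0.45 -0.58  2.14  1.96  0.81 -0.74] p [0.686 0.15  0.222] r [ 0.18   2.144 -0.097] F [ -7.2   1.3 -19.2] gap 0.14 30.0
220 [0.008 0.036 0.033] [-0.017  0.012]
226 [0.015 0.036 0.022] [-0.02   0.018]
232 [0.009 0.037 0.007] [0.001 0.017]
238 [ 0.001  0.033 -0.009] [-0.001  0.004]
244 [ 0.01   0.033 -0.019] [0.007 0.011]
250 [ 0.013  0.033 -0.032] [0.012 0.015]
256 [ 0.013  0.035 -0.045] [-0.05   0.015]
262 [ 0.008  0.039 -0.062] [-0.039  0.014]
268 [ 0.009  0.036 -0.075] [-0.036  0.015]
274 [ 0.007  0.037 -0.09 ] [-0.035  0.013]
280 [ 0.009  0.035 -0.104] [-0.012  0.011]
```

The hook's sloped steel is pressing up against the bar (about 19 N) at 26 mm of lift. It needs to ease forwards while finishing the lift.

Emit:
arm_command:
  deltas:
    - {"tx":-4,"ty":1,"tz":0,"ax":0,"ay":0,"az":0,"gripper":1}
    - {"tx":-4,"ty":1,"tz":2,"ax":0,"ay":0,"az":0,"gripper":1}
    - {"tx":-2,"ty":0,"tz":4,"ax":0,"ay":0,"az":0,"gripper":1}
    - {"tx":0,"ty":0,"tz":0,"ax":0,"ay":0,"az":0,"gripper":1}

```text
t: 14.57
tool_pos: [0.6768, 0.1529, 0.2313]
orientation: [0.18, 2.139, -0.097]
wrist_force: [-9.9, 1.6, -23.3]
finger_gap: 0.144
finger_force: 30.0
```

```bash
cat > c.py <<'E'
from w import *
im,P=grab("scene");log();q,x,A=cur()
D=P-O;s_=np.stack([D@X,D@Y,D[...,2]],-1)
for v in range(206,290,6):
    w=[u for u in range(345,385) if abs(s_[v,u,0])<.09 and .015<s_[v,u,1]<.055]
    if w:print(v,np.round(np.median(s_[v,w],0),3),np.round([s_[v,w,0].min(),s_[v,w,0].max()],3))
E
python3 c.py
```

```text
14.62 q [-0.03  0.42 -0.59  2.15  1.94  0.81 -0.74] p [0.677 0.153 0.231] r [ 0.181  2.139 -0.097] F [ -8.8   2.1 -22.7] gap 0.15 30.0
218 [0.007 0.036 0.036] [-0.024  0.01 ]
224 [0.011 0.035 0.025] [-0.018  0.014]
230 [0.    0.035 0.008] [-0.011  0.011]
236 [ 0.005  0.04  -0.003] [0.    0.012]
242 [ 0.001  0.038 -0.018] [-0.083  0.008]
248 [-0.062  0.04  -0.057] [-0.067  0.009]
254 [-0.047  0.039 -0.067] [-0.076  0.009]
260 [-0.038  0.038 -0.077] [-0.048  0.005]
266 [-0.024  0.037 -0.085] [-0.048  0.002]
272 [-0.     0.035 -0.09 ] [-0.035  0.001]
278 [-0.004  0.034 -0.105] [-0.01   0.001]
```

Emit:
arm_command:
  deltas:
    - {"tx":-6,"ty":1,"tz":0,"ax":0,"ay":0,"az":0,"gripper":1}
    - {"tx":-8,"ty":1,"tz":0,"ax":0,"ay":0,"az":0,"gripper":1}
    - {"tx":-8,"ty":1,"tz":0,"ax":0,"ay":0,"az":0,"gripper":1}
    - {"tx":0,"ty":0,"tz":0,"ax":0,"ay":0,"az":0,"gripper":1}

```text
t: 14.95
tool_pos: [0.6613, 0.1559, 0.2427]
orientation: [0.182, 2.116, -0.098]
wrist_force: [-0.8, -0.7, -2.0]
finger_gap: 0.148
finger_force: 30.0
```

```bash
python3 c.py
```

```text
15.0 q [-0.04  0.39 -0.61  2.18  1.93  0.84 -0.76] p [0.662 0.155 0.243] r [ 0.183  2.116 -0.099] F [-0.4 -0.9 -1.8] gap 0.14 30.0
206 [-0.021  0.034  0.053] [-0.036 -0.018]
212 [-0.009  0.035  0.043] [-0.042 -0.005]
218 [-0.009  0.034  0.031] [-0.033 -0.007]
224 [-0.025  0.032  0.012] [-0.027 -0.023]
230 [-0.015  0.03   0.002] [-0.019  0.001]
236 [ 0.005  0.041 -0.003] [0.002 0.009]
242 [-0.044  0.038 -0.037] [-0.081 -0.008]
248 [-0.045  0.039 -0.051] [-0.072 -0.012]
254 [-0.051  0.037 -0.068] [-0.065 -0.011]
260 [-0.044  0.036 -0.079] [-0.06  -0.012]
266 [-0.019  0.035 -0.084] [-0.049 -0.014]
```

Free: the wrist carries only the weight. Planning the transfer to the far bin with the yaw done away from the stand.

```bash
python3 - <<'E'
from w import *
q,x,A=cur();Y_=Y
b=(x+np.array([-.055,-.005,.02]),A);body(*b,"b")
c=(np.array([.50,.07,.30]),R.from_rotvec(Y*np.radians(45))*A)
f=binpose(FB,-1,.054,.066,pitch=105)
c2=(np.array([.48,-.04,.28]),f[1])
chain(q,x,A,[b,c,c2,(f[0]+[0,0,.15],f[1]),f])
E
```

```text
b body max y 0.276
2 rows t [-27.5  -2.5  10. ] a [0. 0. 0.] err mm 0.0 deg 0.0 q [ 0.    0.3  -0.61  2.21  1.89  0.77 -0.72]
7 rows t [-15.3 -11.5   5.3] a [0.027 0.109 0.   ] err mm 0.0 deg 0.0 q [ 0.43  0.05 -0.66  1.97  0.1   0.9   1.09]
12 rows t [-1.7 -9.2 -1.7] a [ 0.032  0.032 -0.111] err mm 0.0 deg 0.0 q [ 0.58  0.19 -0.43  1.87 -0.19  1.14  0.23]
6 rows t [ 30.5  -2.8 -13.7] a [0. 0. 0.] err mm 0.0 deg 0.0 q [ 0.42  0.63 -0.38  1.46 -0.04  1.12  0.12]
4 rows t [  0.    0.  -37.5] a [0. 0. 0.] err mm 0.0 deg 0.0 q [ 0.4   0.81 -0.35  1.52 -0.01  0.88  0.16]
```

Emit:
arm_command:
  deltas:
    - {"tx":-27,"ty":-2,"tz":10,"ax":0,"ay":0,"az":0,"gripper":1}
    - {"tx":-27,"ty":-2,"tz":10,"ax":0,"ay":0,"az":0,"gripper":1}
    - {"tx":-11,"ty":-9,"tz":4,"ax":0.018,"ay":0.075,"az":0,"gripper":1}
    - {"tx":-11,"ty":-9,"tz":4,"ax":0.018,"ay":0.075,"az":0,"gripper":1}
    - {"tx":-11,"ty":-9,"tz":4,"ax":0.018,"ay":0.075,"az":0,"gripper":1}

```text
t: 15.42
tool_pos: [0.5766, 0.125, 0.2736]
orientation: [0.21, 2.332, -0.07]
wrist_force: [-0.1, -1.4, -2.9]
finger_gap: 0.143
finger_force: 30.0
```

Emit:
arm_command:
  deltas:
    - {"tx":-11,"ty":-9,"tz":4,"ax":0.018,"ay":0.075,"az":0,"gripper":1}
    - {"tx":-11,"ty":-9,"tz":4,"ax":0.018,"ay":0.075,"az":0,"gripper":1}
    - {"tx":-11,"ty":-9,"tz":4,"ax":0.018,"ay":0.075,"az":0,"gripper":1}
    - {"tx":-11,"ty":-9,"tz":4,"ax":0.018,"ay":0.075,"az":0,"gripper":1}
    - {"tx":-11,"ty":-9,"tz":4,"ax":0.018,"ay":0.075,"az":0,"gripper":1}

```text
t: 15.83
tool_pos: [0.5349, 0.086, 0.2849]
orientation: [0.253, 2.619, -0.048]
wrist_force: [0.1, -0.5, -2.6]
finger_gap: 0.14
finger_force: 30.0
```

```bash
cat > b.py <<'E'
from w import *
log();q,x,A=cur();f=binpose(FB,-1,.054,.066,pitch=105);c2=(np.array([.48,-.04,.28]),f[1])
chain(q,x,A,[c2,(f[0]+[0,0,.15],f[1]),f])
E
python3 b.py
```

```text
15.83 q [ 0.28  0.02 -0.65  2.12  0.48  0.61  0.67] p [0.535 0.086 0.285] r [ 0.253  2.619 -0.048] F [ 0.1 -0.5 -2.6] gap 0.14 30.0
13 rows t [-4.2 -9.7 -0.4] a [ 0.049  0.042 -0.1  ] err mm 0.0 deg 0.0 q [ 0.56  0.19 -0.42  1.87 -0.2   1.15  0.24]
6 rows t [ 30.5  -2.8 -13.7] a [0. 0. 0.] err mm 0.0 deg 0.0 q [ 0.41  0.63 -0.37  1.46 -0.05  1.12  0.13]
4 rows t [  0.    0.  -37.5] a [0. 0. 0.] err mm 0.0 deg 0.0 q [ 0.39  0.81 -0.34  1.52 -0.02  0.88  0.16]
```

Emit:
arm_command:
  deltas:
    - {"tx":-4,"ty":-10,"tz":0,"ax":0.049,"ay":0.042,"az":-0.1,"gripper":1}
    - {"tx":-4,"ty":-10,"tz":0,"ax":0.049,"ay":0.042,"az":-0.1,"gripper":1}
    - {"tx":-4,"ty":-10,"tz":0,"ax":0.049,"ay":0.042,"az":-0.1,"gripper":1}
    - {"tx":-4,"ty":-10,"tz":0,"ax":0.049,"ay":0.042,"az":-0.1,"gripper":1}
    - {"tx":-4,"ty":-10,"tz":0,"ax":0.049,"ay":0.042,"az":-0.1,"gripper":1}

```text
t: 16.25
tool_pos: [0.5153, 0.0356, 0.285]
orientation: [1.041, 2.693, 0.08]
wrist_force: [0.7, -0.6, -2.7]
finger_gap: 0.147
finger_force: 30.0
```

Emit:
arm_command:
  deltas:
    - {"tx":-4,"ty":-10,"tz":0,"ax":0.049,"ay":0.042,"az":-0.1,"gripper":1}
    - {"tx":-4,"ty":-10,"tz":0,"ax":0.049,"ay":0.042,"az":-0.1,"gripper":1}
    - {"tx":-4,"ty":-10,"tz":0,"ax":0.049,"ay":0.042,"az":-0.1,"gripper":1}
    - {"tx":-4,"ty":-10,"tz":0,"ax":0.049,"ay":0.042,"az":-0.1,"gripper":1}
    - {"tx":-4,"ty":-10,"tz":0,"ax":0.049,"ay":0.042,"az":-0.1,"gripper":1}

```text
t: 16.67
tool_pos: [0.4955, -0.0146, 0.2849]
orientation: [-1.833, -2.515, -0.219]
wrist_force: [-0.6, -0.3, -2.3]
finger_gap: 0.143
finger_force: 30.0
```

Emit:
arm_command:
  deltas:
    - {"tx":-4,"ty":-10,"tz":0,"ax":0.049,"ay":0.042,"az":-0.1,"gripper":1}
    - {"tx":-4,"ty":-10,"tz":0,"ax":0.049,"ay":0.042,"az":-0.1,"gripper":1}
    - {"tx":-4,"ty":-8,"tz":0,"ax":0.049,"ay":0.042,"az":-0.1,"gripper":1}
    - {"tx":0,"ty":0,"tz":0,"ax":0,"ay":0,"az":0,"gripper":1}

```text
t: 17.0
tool_pos: [0.4833, -0.0466, 0.2835]
orientation: [-2.089, -2.072, -0.274]
wrist_force: [0.1, -0.8, -2.4]
finger_gap: 0.145
finger_force: 30.0
```

```bash
python3 b.py
```

```text
17.0 q [ 0.56  0.19 -0.41  1.87 -0.2   1.15  0.24] p [ 0.483 -0.047  0.283] r [-2.089 -2.072 -0.274] F [ 0.1 -0.8 -2.4] gap 0.15 30.0
1 rows t [-3.3  6.6 -3.5] a [-0.002 -0.002  0.008] err mm 0.0 deg 0.0 q [ 0.55  0.19 -0.41  1.87 -0.2   1.15  0.24]
6 rows t [ 30.5  -2.8 -13.7] a [0. 0. 0.] err mm 0.0 deg 0.0 q [ 0.41  0.63 -0.36  1.46 -0.06  1.12  0.13]
4 rows t [  0.    0.  -37.5] a [0. 0. 0.] err mm 0.0 deg 0.0 q [ 0.39  0.81 -0.33  1.52 -0.03  0.88  0.17]
```

Emit:
arm_command:
  deltas:
    - {"tx":36,"ty":-2,"tz":-12,"ax":0,"ay":0,"az":0,"gripper":1}
    - {"tx":36,"ty":-2,"tz":-12,"ax":0,"ay":0,"az":0,"gripper":1}
    - {"tx":36,"ty":-2,"tz":-12,"ax":0,"ay":0,"az":0,"gripper":1}
    - {"tx":36,"ty":-2,"tz":-12,"ax":0,"ay":0,"az":0,"gripper":1}
    - {"tx":36,"ty":-2,"tz":-12,"ax":0,"ay":0,"az":0,"gripper":1}

```text
t: 17.42
tool_pos: [0.6652, -0.0514, 0.2237]
orientation: [-2.077, -2.087, -0.276]
wrist_force: [0.9, -0.2, -1.5]
finger_gap: 0.147
finger_force: 30.0
```

Emit:
arm_command:
  deltas:
    - {"tx":0,"ty":0,"tz":-20,"ax":0,"ay":0,"az":0,"gripper":1}
    - {"tx":0,"ty":0,"tz":-20,"ax":0,"ay":0,"az":0,"gripper":1}
    - {"tx":0,"ty":0,"tz":0,"ax":0,"ay":0,"az":0,"gripper":1}

```text
t: 17.67
tool_pos: [0.6612, -0.0508, 0.1792]
orientation: [-2.072, -2.081, -0.269]
wrist_force: [-1.3, 1.3, -2.3]
finger_gap: 0.147
finger_force: 30.0
```

```bash
python3 - <<'E'
from w import *
im,P=grab("scene");log();q,x,A=cur();f=binpose(FB,-1,.054,.066,pitch=105);chain(q,x,A,[f])
z=np.load("d0.npz");P0=z["P"]
m=(np.abs(P-P0).max(-1)>.03)&(P[...,2]>.02)&(P[...,2]<x[2]+.06)&(abs(P[...,0]-x[0])<.09)&(P[...,1]<x[1]-.03)
Q=P[m];print("hook pts",len(Q),np.round(np.percentile(Q,[2,50,98],0),3))
E
```

```text
17.72 q [ 0.41  0.59 -0.37  1.55 -0.07  1.07  0.13] p [ 0.662 -0.051  0.182] r [-2.074 -2.082 -0.272] F [ 0.1 -0.4 -0.9] gap 0.14 30.0
4 rows t [  0.2  -1.5 -33.5] a [-0.001 -0.001 -0.001] err mm 0.0 deg 0.0 q [ 0.39  0.81 -0.33  1.52 -0.03  0.88  0.17]
hook pts 322 [[ 0.652 -0.186  0.16 ]
 [ 0.663 -0.145  0.181]
 [ 0.67  -0.083  0.213]]
```

Emit:
arm_command:
  deltas:
    - {"tx":0,"ty":-2,"tz":-30,"ax":0,"ay":0,"az":0,"gripper":1}
    - {"tx":0,"ty":-2,"tz":-30,"ax":0,"ay":0,"az":0,"gripper":1}
    - {"tx":0,"ty":-2,"tz":-30,"ax":0,"ay":0,"az":0,"gripper":1}
    - {"tx":0,"ty":0,"tz":-25,"ax":0,"ay":0,"az":0,"gripper":1}
    - {"tx":0,"ty":0,"tz":-8,"ax":0,"ay":0,"az":0,"gripper":1}

```text
t: 18.13
tool_pos: [0.6618, -0.0579, 0.0584]
orientation: [-2.077, -2.08, -0.273]
wrist_force: [-1.5, 0.0, -2.3]
finger_gap: 0.145
finger_force: 30.0
```

Emit:
arm_command:
  deltas:
    - {"tx":0,"ty":0,"tz":-4,"ax":0,"ay":0,"az":0,"gripper":1}
    - {"tx":0,"ty":0,"tz":0,"ax":0,"ay":0,"az":0,"gripper":1}

```text
t: 18.3
tool_pos: [0.6641, -0.0575, 0.0575]
orientation: [-2.079, -2.082, -0.278]
wrist_force: [-0.0, 0.7, -1.7]
finger_gap: 0.146
finger_force: 30.0
```

```bash
python3 - <<'E'
from w import *
im,P=grab("scene");log();q,x,A=cur()
P0=np.load("d0.npz")["P"]
m=(abs(P[...,0]-.663)<.058)&(abs(P[...,1]+.116)<.085)&(P[...,2]-P0[...,2]>.004)&(P[...,2]<.11)&(P[...,1]<x[1]-.02)
Q=P[m];print("hook pts",len(Q),np.round(np.percentile(Q,[2,50,98],0),3))
E
```

```text
18.35 q [ 0.4   0.74 -0.35  1.61 -0.04  0.86  0.17] p [ 0.665 -0.058  0.058] r [-2.079 -2.083 -0.279] F [-0.2 -0.3 -1.4] gap 0.14 30.0
hook pts 346 [[ 0.654 -0.194  0.034]
 [ 0.665 -0.145  0.059]
 [ 0.673 -0.08   0.092]]
```

Emit:
arm_command:
  deltas:
    - {"tx":0,"ty":0,"tz":-4,"ax":0,"ay":0,"az":0,"gripper":1}
    - {"tx":0,"ty":0,"tz":-4,"ax":0,"ay":0,"az":0,"gripper":1}
    - {"tx":0,"ty":0,"tz":-3,"ax":0,"ay":0,"az":0,"gripper":1}
    - {"tx":0,"ty":0,"tz":0,"ax":0,"ay":0,"az":0,"gripper":1}

```text
t: 18.68
tool_pos: [0.6629, -0.0578, 0.0448]
orientation: [-2.079, -2.08, -0.276]
wrist_force: [-0.0, -0.3, -2.2]
finger_gap: 0.145
finger_force: 30.0
```

Emit:
arm_command:
  deltas:
    - {"tx":0,"ty":0,"tz":0,"ax":0,"ay":0,"az":0,"gripper":0.65}
    - {"tx":0,"ty":0,"tz":0,"ax":0,"ay":0,"az":0,"gripper":0.65}
    - {"tx":0,"ty":0,"tz":0,"ax":0,"ay":0,"az":0,"gripper":0.65}
    - {"tx":0,"ty":0,"tz":0,"ax":0,"ay":0,"az":0,"gripper":0.65}
    - {"tx":0,"ty":0,"tz":0,"ax":0,"ay":0,"az":0,"gripper":0.65}

```text
t: 19.1
tool_pos: [0.6634, -0.0577, 0.0453]
orientation: [-2.079, -2.081, -0.277]
wrist_force: [0.1, 1.1, -1.0]
finger_gap: 0.35
finger_force: 0.0
```

Emit:
arm_command:
  deltas:
    - {"tx":0,"ty":0,"tz":10,"ax":0,"ay":0,"az":0,"gripper":0.6}
    - {"tx":0,"ty":0,"tz":25,"ax":0,"ay":0,"az":0,"gripper":0.6}
    - {"tx":0,"ty":0,"tz":35,"ax":0,"ay":0,"az":0,"gripper":0.6}
    - {"tx":-5,"ty":0,"tz":40,"ax":0,"ay":0,"az":0,"gripper":0.6}
    - {"tx":-10,"ty":0,"tz":40,"ax":0,"ay":0,"az":0,"gripper":0.6}

```text
t: 19.52
tool_pos: [0.6483, -0.0573, 0.197]
orientation: [-2.078, -2.08, -0.277]
wrist_force: [0.6, -0.0, 0.5]
finger_gap: 0.402
finger_force: 0.0
```

Emit:
arm_command:
  deltas:
    - {"tx":0,"ty":0,"tz":0,"ax":0,"ay":0,"az":0,"gripper":0.6}
    - {"tx":0,"ty":0,"tz":0,"ax":0,"ay":0,"az":0,"gripper":0.6}
    - {"tx":0,"ty":0,"tz":0,"ax":0,"ay":0,"az":0,"gripper":0.6}
    - {"tx":0,"ty":0,"tz":0,"ax":0,"ay":0,"az":0,"gripper":0.6}
    - {"tx":0,"ty":0,"tz":0,"ax":0,"ay":0,"az":0,"gripper":0.6}

```text
t: 19.93
tool_pos: [0.6474, -0.0576, 0.1934]
orientation: [-2.077, -2.078, -0.274]
wrist_force: [-0.6, -0.0, -0.2]
finger_gap: 0.398
finger_force: 0.0
```

```bash
python3 - <<'E'
from w import *
im,P=grab("scene");log();P0=np.load("d0.npz")["P"]
for n,c in(("far",FB),("near",NB)):
    m=(abs(P[...,0]-c[0])<.057)&(abs(P[...,1]-c[1])<.085)&(P[...,2]-P0[...,2]>.005)&(P[...,2]<.12)
    k,l,st_,_=cv2.connectedComponentsWithStats(m.astype(np.uint8),connectivity=8)
    i=1+np.argmax(st_[1:,4]);Q=P[l==i]
    print(n,len(Q),np.round(np.percentile(Q,[1,50,99],0),3).tolist())
for n,(u,v) in dict(tape=(332,316),spool=(250,366),measure=(378,290)).items():print(n,np.round(P[v,u]-P0[v,u],3))
E
```

```text
19.98 q [ 0.43  0.56 -0.37  1.57 -0.08  1.07  0.15] p [ 0.647 -0.058  0.193] r [-2.077 -2.078 -0.274] F [-0.4 -0.7 -0.2] gap 0.4 0.0
far 180 [[0.654, -0.198, 0.009], [0.664, -0.176, 0.026], [0.672, -0.134, 0.044]]
near 144 [[0.457, -0.188, 0.008], [0.47, -0.135, 0.016], [0.486, -0.09, 0.024]]
tape [-0.003 -0.    -0.002]
spool [-0.004 -0.001 -0.003]
measure [ 0.001 -0.     0.001]
```

Both hooks lie in their bins, the bystanders haven't moved, and the gripper is clear and empty. Handing in.

```bash
python3 -c "
from bench import ctrl
print(ctrl.finish_job())"
```

```text
the job is handed in; nothing more can be done
None
```

I freed the S-hook and left it in the near bin, put the upper hook in the far bin, and handed the job in at about 20 s. The last depth check showed the tape roll, tape measure and spool still in place. The gripper body did press on the drawer cabinet once, with about 10 N (limit 40 N), and no verdict came back.

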